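# Change the cells over between chargers and data loggers

### The job

The two chargers have finished: put the charged slim cell and the charged fat cell into the data loggers that take their size, and put the two flat cells from the loggers on charge, one in each charger (either one). Every cell must end up pushed fully home in its bay with its + button at the bay's + mark; all the bays are full, so the empty grey cell rest is there to park a cell on the way. Never let two cells touch, and leave the yellow mug where it stands.

Things in the scene. Friction and masses are not known exactly. Their poses are not given: they have to be found in the camera images.
- cell_slim_charged: Slim battery cell, 18 mm diameter, 65 mm long, 48 g, grey sleeve, lying level; now in charger_a. Origin: on its axis at the tip of the + button (steel stud 2 mm high; the other end is flat). x axis points out of the + end, so its middle is at x = -32.5 mm. Grip across the diameter at mid-length.
- cell_fat_charged: Fat battery cell, 26 mm diameter, 65 mm long, 92 g, grey sleeve, lying level; now in charger_b. Origin: on its axis at the tip of the + button (steel stud 2 mm high; the other end is flat). x axis points out of the + end, so its middle is at x = -32.5 mm. Grip across the diameter at mid-length.
- cell_slim_flat: Slim battery cell, 18 mm diameter, 65 mm long, 48 g, grey sleeve, lying level; now in the narrow-bay logger. Origin: on its axis at the tip of the + button (steel stud 2 mm high; the other end is flat). x axis points out of the + end, so its middle is at x = -32.5 mm. Grip across the diameter at mid-length.
- cell_fat_flat: Fat battery cell, 26 mm diameter, 65 mm long, 92 g, grey sleeve, lying level; now in the wide-bay logger. Origin: on its axis at the tip of the + button (steel stud 2 mm high; the other end is flat). x axis points out of the + end, so its middle is at x = -32.5 mm. Grip across the diameter at mid-length.
- charger_a: Black charger, fixed, 116x54 mm, deck 16 high, end blocks 39 (4 lamps on -, white marks on +). Origin: underside centre; x to the + end. Two V ribs at x = +-25.5 (11 long, to 34 high) hold either cell, + tip at x = 32.5, y = 0, axis at z = 31.8 (slim) or 37.0 (fat). Fixed + tab at +32.5, - leaf at -32.5 on a 2 N spring, flared to 51 high; push straight down. Now holds the charged slim cell.
- charger_b: Black charger, fixed, 116x54 mm, deck 16 high, end blocks 39 (4 lamps on -, white marks on +). Origin: underside centre; x to the + end. Two V ribs at x = +-25.5 (11 long, to 34 high) hold either cell, + tip at x = 32.5, y = 0, axis at z = 31.8 (slim) or 37.0 (fat). Fixed + tab at +32.5, - leaf at -32.5 on a 2 N spring, flared to 51 high; push straight down. Now holds the charged fat cell.
- logger_slim: White data logger, cover off, fixed, 116x54 mm, deck 18 high, end blocks 33 (plug at -, black mark on +). Origin: underside centre; x to the + end. Narrow bay: clip ears at x = +-25.5 (11 long, 21 apart, to 40 high) hold a slim cell, + tip at x = 32.5, y = 0, axis at z = 34. Tab and sprung leaf as in the chargers, to 45 high. Now holds the flat slim cell.
- logger_fat: White data logger, cover off, fixed, 116x54 mm, deck 18 high, end blocks 37 (plug at -, black mark on +). Origin: underside centre; x to the + end. Wide bay: clip ears at x = +-25.5 (11 long, 29 apart, to 44 high) hold a fat cell, + tip at x = 32.5, y = 0, axis at z = 38. Tab and sprung leaf as in the chargers, to 49 high. Now holds the flat fat cell.
- cell_rest: Empty grey tray for one spare cell, fixed: 92x56 mm, rim 14 mm high, floor at 8. Origin: underside centre, x along its length. Two V ribs at x = +-25.5 mm (11 long, to 26 high) keep a cell from rolling: its axis then lies along x at z = 25.7 (slim) or 31.0 (fat), its middle at x = 0. No + end.
- yellow_mug: Yellow mug, 82 mm across, 94 mm high, standing at the right-hand edge of the work. Origin at the centre of its underside, z up.
Not all that is in view belongs to the job. What is shaped like the cell_fat_flat but purple is not meant.

How it is judged:
By the outcome, as a careful person would: the job done as asked, in the order asked, and still so for the second after the job is handed in, with the robot touching nothing.
It also fails if it takes over 122 s, if anything falls off the work surface, if the arm or the gripper's body presses on something with over 40 N, if the wrist force passes 120 N, or if a joint passes its speed limit or range.

### The arm

A 7-joint arm with a two-finger parallel gripper is mounted at the origin on a cart in front of the work surface, level with it; the furniture and walls round the work are solid. World frame = base frame: x ahead of the robot, y to its left, z up, the work surface at z = 0. Lengths are in mm, angles in degrees, forces in N, time in s.
With the tool pointing down it reaches from about 350 to 900 mm from the base axis. Payload 7.2 kg.
Tool frame: the origin (TCP) lies between the finger pads; the fingertips stand 14 mm ahead of it and the grasp point (between the pads) lies 5 mm behind it (r.nose_length is the z of the fingertips in the tool frame, in mm); z points along the fingers, y is the line along which they close (so a half turn about z gives the same grasp; the last joint's range is limited). The gripper opens to 88 mm and grips with 3 to 60 N. Pads are 20 mm wide; open, the fingers measure 115 mm over their backs; the gripper's body (75 mm by 178 mm) begins 61 mm behind the grasp point.
Start: joints at [-79.194, 23.554, -0.728, 91.456, 0.321, 64.991, -4.71], TCP at [158.751, 604.506, 201.053] pointing down, gripper open.
Joint ranges: [-169.25, 169.25], [-16.82, 113.86], [-84.01, 82.57], [7.8, 145.47], [-59.2, 239.2], [7.22, 106.19], [-163.78, 163.78]. Speed limits (degrees/s): [136.94, 136.94, 172.46, 172.46, 180, 180, 180].

### API

Orientations are given as a 3x3 rotation matrix whose columns are the frame's x, y, z axes.
In Python, from plant import r, cams, finish_job gives the robot as it stands.
- The arm moves only by the tool servo_tool, never from a script. Its argument "increments" is a list that holds one entry, the list of rows, each a list of 7 numbers: the shift along the world's x, y, z in m, then the turn, a rotation vector about the world's x, y, z in degrees, then the opening, from 0 (shut) to 1 (fully open). In form: [[[dx, dy, dz, wx, wy, wz, jaw], ...]]. A call has exactly 5 rows; each row is the pose to reach, as a shift and turn from the pose commanded when the call began; what a row does not reach only later rows make up. A row lasts 1/12 s, in which the tool goes at most 41.7 mm and 7.16 degrees, less where a joint would pass 70% of its speed; a pose out of reach is approached as far as the arm can. A call with a gripper value outside its range is refused whole. The fingers move at their own pace and stop on an object; the grip force is fixed at half the most. Time passes only in rows, so rows that repeat a pose let the fingers close, or fill a call up. It gives the time, the measured TCP pose, the force, the opening and the grip force at its end, in the units of the state.
- r.read_state(): the state, without advancing time (a new reading comes with each control period).
- cams.grab_frame(name): name is "scene" or "top" or "wrist"; returns a dict with "pixels" (384x512x3 uint8, blue, green, red), "intrinsics" (3x3 intrinsics, pixels), "k1" (the pictures are not rectified: a ray, as slopes to the right and down, at radius r is drawn at 1 + k1 r^2 times it, then the intrinsics apply), "world_from_camera" (4x4, takes a point from camera to world coordinates). Camera axes: x right, y down, z forward; pixel columns grow to the right and rows downward; lengths in mm; the calibration is good to about 2 mm. A picture is of the moment at which its call begins. There is no depth.
- finish_job(): hands the job in; it is judged then, once.
The state is a dict: "t": time; "joints": joint angles; "joint_velocities": joint speeds; "tau": joint torques, N m; "tool_pos": TCP position; "tcp_rot": TCP orientation; "ft_force": force on the tool from outside, world axes, zero at the start; "moment": the same for the moment, N m; "gripper_width": opening from 0.0 (shut) to 1.0 (fully open); "grasp_force": force on a finger pad.
Only numpy, scipy, OpenCV 4.12 (cv2) and the standard library are available. Lean on these libraries where they do the work, as an engineer would, in place of code of your own. Each camera call takes 0.05 s, during which the arm holds its last target. There are 200 camera calls.

## Working session

There is one attempt and no reset: what is moved stays moved. The work goes in short steps, Python scripts to look and compute and a tool call to move; the robot and the scene stay as the last step left them, time stands still between calls to the robot, and variables do not carry over. Pictures are saved under pics/ and viewed, at most 14 in all, crops included, and the job is handed in when it is done.

Besides the shell and the picture viewer there is one more tool, called after "Emit:" by a JSON object that holds its "api" and its "payload", one argument or row to a line. servo_tool: Moves the arm, as the interface text tells. Its arguments: {"type":"object","properties":{"increments":{"type":"array","items":{"type":"array","items":{"type":"array","items":{"type":"number"}}}}},"required":["increments"]}

```bash
ls; mkdir -p pics
python3 - <<'E'
from plant import r,cams
import cv2
for n in("scene","top"):
    f=cams.grab_frame(n);cv2.imwrite(f"pics/{n}0.png",f["pixels"])
    print(n,f["intrinsics"],f["k1"],f["world_from_camera"].round(3))
s=r.read_state();print(s)
E
```

```text
pics
scene [[375.11894725   0.         258.13356602]
 [  0.         375.11894725 192.93267989]
 [  0.           0.           1.        ]] -0.10975555613035184 [[ 2.93000e-01 -7.33000e-01  6.14000e-01 -1.32554e+02]
 [-9.56000e-01 -2.37000e-01  1.73000e-01 -2.77732e+02]
 [ 1.80000e-02 -6.38000e-01 -7.70000e-01  8.97641e+02]
 [ 0.00000e+00  0.00000e+00  0.00000e+00  1.00000e+00]]
top [[347.66855994   0.         261.21995451]
 [  0.         347.66855994 187.07859234]
 [  0.           0.           1.        ]] -0.044225886768804096 [[-2.60000e-02 -9.99000e-01  4.80000e-02  4.97358e+02]
 [-1.00000e+00  2.70000e-02  1.00000e-02 -8.77560e+01]
 [-1.10000e-02 -4.80000e-02 -9.99000e-01  9.16804e+02]
 [ 0.00000e+00  0.00000e+00  0.00000e+00  1.00000e+00]]
{'t': 0.1, 'joints': array([-79.19558919,  23.59530445,  -0.72931103,  91.49717393,
         0.32172501,  64.98987395,  -4.70870664]), 'joint_velocities': array([-0.02610263, -0.14782816, -0.02963595, -0.13803323, -0.07151809,
        0.03452313,  0.04521944]), 'tau': array([ 2.90312673e-03, -5.89103079e+01,  6.44057449e-01, -2.91711938e+01,
       -5.36882272e-02,  1.44517308e-02,  4.96246867e-05]), 'tool_pos': array([158.63989373, 604.04964469, 200.30936901]), 'tcp_rot': array([[-9.67230793e-01,  2.53898660e-01, -2.52832968e-04],
       [ 2.53898764e-01,  9.67229816e-01, -1.37856513e-03],
       [-1.05468253e-04, -1.39758462e-03, -9.99999018e-01]]), 'ft_force': array([-0.46326662, -0.86734968, -0.0307141 ]), 'moment': array([ 0.00555889, -0.01614295, -0.05473328]), 'grasp_force': 0.0, 'gripper_width': 0.9994214036638429}
```

View pics/scene0.png

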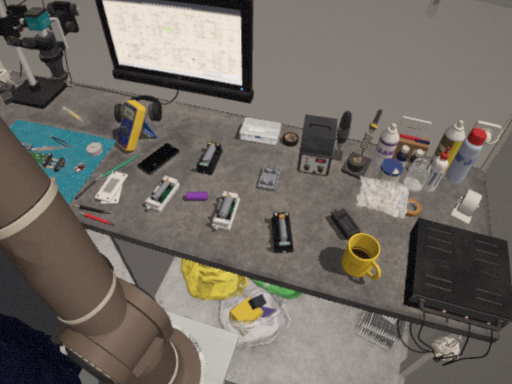

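View pics/top0.png

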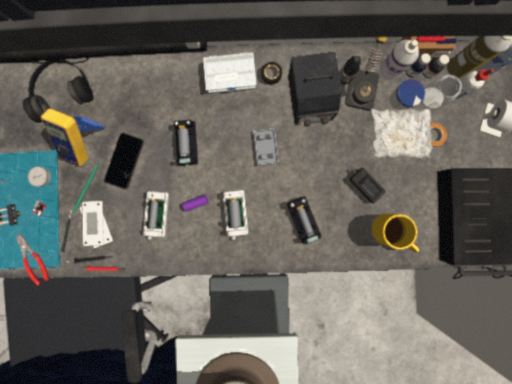

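The scene shows two black chargers (top view about (184,143) and (304,220)), two white loggers ((155,214) and (235,213)), the grey rest at (265,146), a purple decoy at (195,202) and the mug at (397,232). I'll zoom in next.

Run:
```python
import cv2
i=cv2.imread("pics/top0.png")[115:250,135:335]
cv2.imwrite("pics/topc.png",cv2.resize(i,None,fx=4,fy=4,interpolation=cv2.INTER_CUBIC))
i=cv2.imread("pics/scene0.png")[130:260,135:335]
cv2.imwrite("pics/scenec.png",cv2.resize(i,None,fx=4,fy=4,interpolation=cv2.INTER_CUBIC))
```

```text
(no output)
```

View pics/topc.png

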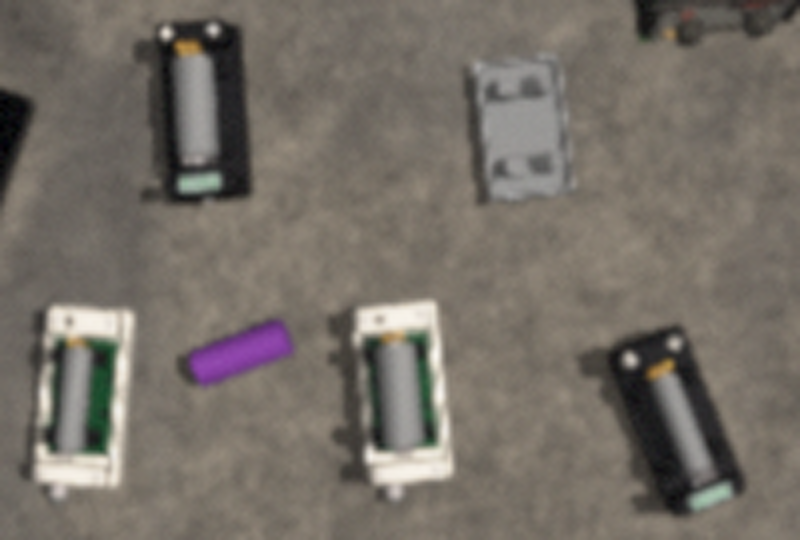

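View pics/scenec.png

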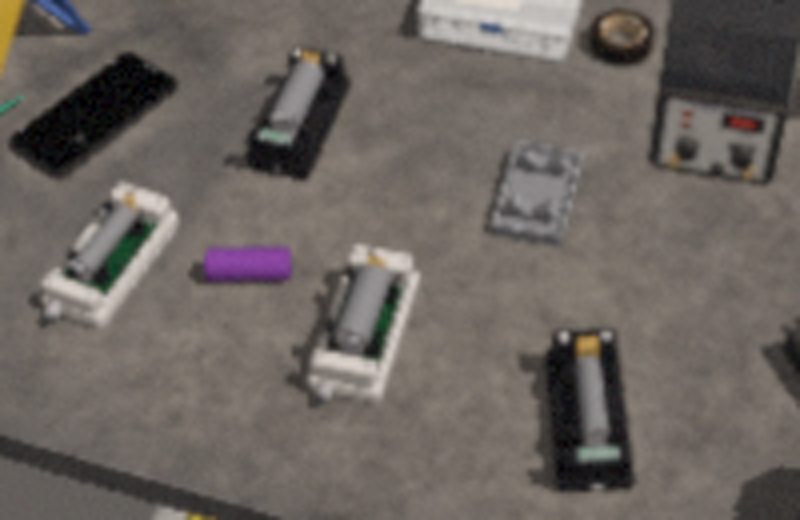

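Both chargers and both loggers point their + end away from the robot (up in the top view). Charger_b, the fat one, is far left. Charger_a, the slim one, is at the right. The left logger is narrow and the middle one is wide. Next are coarse positions and the wrist camera mounting.

```bash
cat > h.py <<'E'
import numpy as np, cv2
from plant import r,cams
def ray(f,uv):
    K=f["intrinsics"];k1=f["k1"]
    p=cv2.undistortPoints(np.array([[uv]],float),K,np.array([k1,0,0,0.]))[0,0]
    T=f["world_from_camera"];return T[:3,3],T[:3,:3]@[p[0],p[1],1]
def onz(f,uv,z):
    o,d=ray(f,uv);return o+d*(z-o[2])/d[2]
def proj(f,P):
    T=f["world_from_camera"];q=T[:3,:3].T@(np.array(P,float)-T[:3,3])
    return cv2.projectPoints(q[None],np.zeros(3),np.zeros(3),f["intrinsics"],np.array([f["k1"],0,0,0.]))[0][0,0]
E
python3 - <<'E'
from h import *
f=cams.grab_frame("top")
for n,a,b,z in[("Bfat",(187,50),(198,163),37),("Lslim",(77,345),(70,450),34),("Lfat",(393,337),(405,447),38),("Aslim",(660,370),(705,478),31.8),("rest",(518,62),(528,196),14)]:
    P,Q=[onz(f,(135+p[0]/4-.4,115+p[1]/4-.4),z) for p in(a,b)]
    d=P-Q;print(n,((P+Q)/2).round(0),np.linalg.norm(d).round(1),np.degrees(np.arctan2(d[1],d[0])).round(1))
print(onz(f,(397,232),94))
w=cams.grab_frame("wrist");s=r.read_state();R=s["tcp_rot"];T=w["world_from_camera"]
print(w["intrinsics"],w["k1"],(R.T@T[:3,:3]).round(3),R.T@(T[:3,3]-s["tool_pos"]))
E
```

```text
Bfat [663. 119.  37.] 73.6 4.8
Lslim [478. 199.  34.] 67.0 -4.7
Lfat [477. -10.  38.] 69.8 4.9
Aslim [ 452. -189.   32.] 73.9 20.9
rest [646. -93.  14.] 88.6 2.7
[ 421.90736386 -397.70581541   94.        ]
[[277.11850911   0.         257.82781494]
 [  0.         277.11850911 189.74027439]
 [  0.           0.           1.        ]] -0.03501330652622546 [[-0.    -0.953 -0.304]
 [ 1.     0.    -0.001]
 [ 0.001 -0.304  0.953]] [  84.33825694   -0.39891802 -182.42446195]
```

Emit:
{"api": "servo_tool", "payload": {
  "increments": [
    [[0.025,-0.032,0,0,0,2,1],[0.05,-0.064,0,0,0,4,1],[0.075,-0.096,0,0,0,6,1],[0.1,-0.128,0,0,0,8,1],[0.125,-0.16,0,0,0,10,1]]
  ]
}}

```text
t: 0.62
tool_pos: [284.6, 442.7, 201.0]
tcp_rot: [[-0.997, 0.08, 0.0], [0.08, 0.997, -0.0], [-0.0, -0.0, -1.0]]
ft_force: [0.4, -0.4, -0.3]
gripper_width: 1.002
grasp_force: 0.0
```

Emit:
{"api": "servo_tool", "payload": {
  "increments": [
    [[0.025,-0.032,0,0,0,0,1],[0.05,-0.064,0,0,0,0,1],[0.075,-0.096,0,0,0,0,1],[0.1,-0.128,0,0,0,0,1],[0.125,-0.16,0,0,0,0,1]]
  ]
}}

```text
t: 1.03
tool_pos: [409.6, 282.7, 201.2]
tcp_rot: [[-0.997, 0.082, 0.0], [0.082, 0.997, 0.0], [-0.0, 0.0, -1.0]]
ft_force: [-0.2, 0.2, -0.5]
gripper_width: 1.003
grasp_force: 0.0
```

Emit:
{"api": "servo_tool", "payload": {
  "increments": [
    [[0.023,-0.028,-0.015,0,0,0,1],[0.046,-0.056,-0.03,0,0,0,1],[0.069,-0.085,-0.045,0,0,0,1],[0.069,-0.085,-0.06,0,0,0,1],[0.069,-0.085,-0.06,0,0,0,1]]
  ]
}}

```text
t: 1.45
tool_pos: [477.3, 196.6, 138.5]
tcp_rot: [[-0.996, 0.087, -0.003], [0.087, 0.996, -0.003], [0.003, -0.003, -1.0]]
ft_force: [-0.3, 0.1, 0.7]
gripper_width: 1.001
grasp_force: 0.0
```

Run:
```python
from h import *
s=r.read_state();print(s["t"],s["tool_pos"],s["tcp_rot"].round(4),s["joints"])
f=cams.grab_frame("wrist");cv2.imwrite("pics/w1.png",f["pixels"])
```

```text
1.45 [477.29121447 196.57843185 138.5280168 ] [[-0.9962  0.0866 -0.0034]
 [ 0.0866  0.9962 -0.0026]
 [ 0.0032 -0.0029 -1.    ]] [-37.46149174  16.9893188   11.79465752 111.04694598  -4.25050945
  52.62098102  61.46039362]
```

View pics/w1.png

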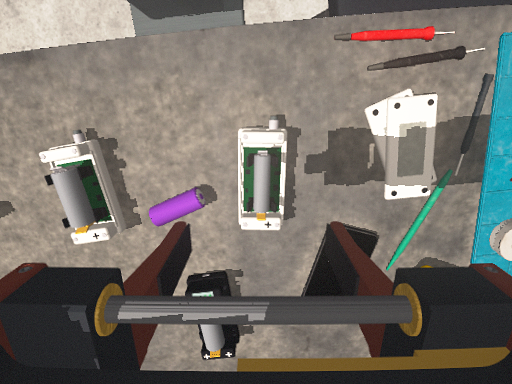

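The narrow logger with its slim cell is at (262,180), with its + end toward the fingers. The wide logger is at (80,195), the decoy at (176,205), and charger_b is partly hidden at (212,310). Next I'll measure the cell precisely.

```bash
cat >> h.py <<'E'
def blob(f,P,half,lo,hi,smax,z,minlen=0,name=None):
    """grey/white blob nearest predicted point P: min-area rect turned into world: centre, sizes, yaw of long axis"""
    im=f["pixels"];u,v=proj(f,P).round().astype(int)
    x0,y0=max(u-half,0),max(v-half,0);c=im[y0:v+half,x0:u+half]
    h=cv2.cvtColor(c,cv2.COLOR_BGR2HSV);m=cv2.inRange(h,(0,0,lo),(180,smax,hi))
    m=cv2.morphologyEx(m,cv2.MORPH_OPEN,np.ones((3,3)))
    n,L,S,C=cv2.connectedComponentsWithStats(m)
    ok=[i for i in range(1,n) if S[i,4]>250]
    i=min(ok,key=lambda i:np.hypot(*(C[i]-[u-x0,v-y0])))
    pts=np.argwhere(L==i)[:,::-1]+[x0,y0]
    if name:
        o=c.copy();o[L==i]=(0,0,255);cv2.imwrite(name,cv2.resize(np.hstack([c,o]),None,fx=3,fy=3,interpolation=cv2.INTER_NEAREST))
    W=np.array([onz(f,p,z)[:2] for p in pts])
    (cx,cy),(w,hh),a=cv2.minAreaRect(W.astype(np.float32))
    if w<hh: w,hh,a=hh,w,a+90
    a=(a+90)%180-90
    return dict(c=(round(cx,1),round(cy,1)),mean=W.mean(0).round(1),L=round(w,1),W=round(hh,1),yaw=round(a,2))
E
python3 - <<'E'
from h import *
f=cams.grab_frame("wrist")
print(blob(f,(478,199,34),55,70,185,35,34,name="pics/c1.png"))
print(blob(f,(478+50,199,33),70,200,255,40,33,name="pics/c2.png"))
a,b=cv2.imread("pics/c1.png"),cv2.imread("pics/c2.png")
print(a.shape,b.shape)
p=np.zeros((600,800,3),np.uint8);q=cv2.vconcat([cv2.resize(a,(600,300)),cv2.resize(b,(600,300))]);cv2.imwrite("pics/c12.png",q)
print("tcp px",proj(f,r.read_state()["tool_pos"]))
E
```

```text
{'c': (476.6, 205.2), 'mean': array([475.5, 204.6]), 'L': 66.1, 'W': 15.5, 'yaw': 0.05}
{'c': (524.0, 192.9), 'mean': array([524.3, 192.4]), 'L': 45.7, 'W': 14.9, 'yaw': 85.24}
(330, 660, 3) (420, 840, 3)
tcp px [260.49496343 225.04802551]
```

View pics/c12.png

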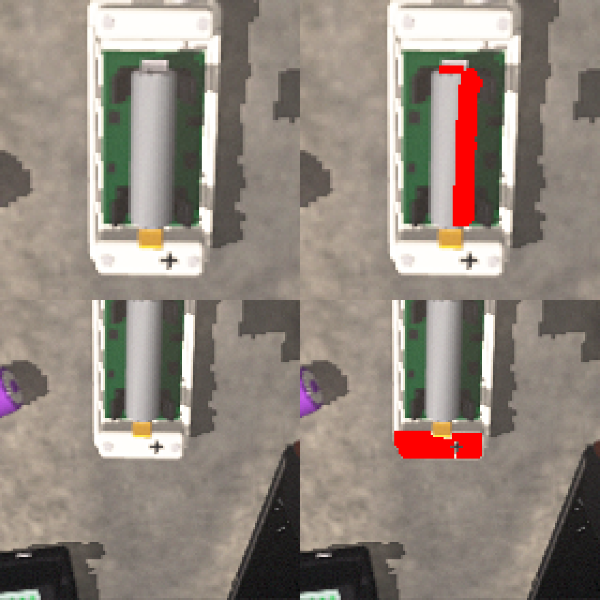

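The first threshold caught only the shaded half of the cell (highlight left out), so I'll sample pixel values to set better limits.

Run:
```python
from h import *
f=cams.grab_frame("wrist");h=cv2.cvtColor(f["pixels"],cv2.COLOR_BGR2HSV)
print([tuple(map(int,p[1:])) for p in h[182,244:280]])
print([tuple(map(int,p[1:])) for p in h[140:232,262]])
```

```text
[(113, 104), (115, 102), (104, 108), (118, 102), (115, 102), (129, 101), (8, 135), (9, 178), (7, 191), (10, 200), (8, 202), (7, 206), (9, 204), (10, 204), (5, 195), (8, 187), (9, 174), (6, 164), (11, 158), (9, 139), (16, 124), (10, 106), (24, 86), (55, 69), (65, 74), (60, 68), (69, 74), (52, 74), (61, 71), (71, 68), (55, 74), (70, 62), (46, 179), (2, 255), (3, 255), (0, 255)]
[(4, 255), (4, 255), (11, 253), (23, 234), (7, 255), (0, 255), (9, 255), (41, 162), (121, 105), (124, 105), (14, 142), (11, 246), (21, 198), (22, 164), (12, 208), (21, 172), (7, 150), (11, 167), (15, 172), (8, 169), (17, 169), (12, 168), (8, 164), (12, 167), (12, 169), (9, 167), (9, 164), (12, 164), (12, 165), (8, 163), (11, 162), (5, 159), (14, 163), (11, 163), (6, 161), (11, 160), (8, 158), (8, 160), (11, 157), (8, 155), (11, 160), (10, 154), (11, 158), (5, 154), (8, 154), (8, 152), (5, 150), (10, 150), (7, 147), (8, 151), (9, 148), (12, 150), (10, 146), (12, 147), (5, 144), (7, 146), (12, 143), (11, 144), (9, 143), (9, 138), (11, 138), (6, 138), (9, 138), (4, 135), (6, 133), (9, 135), (8, 134), (8, 134), (8, 136), (8, 130), (8, 131), (7, 141), (64, 140), (111, 161), (111, 163), (114, 161), (114, 168), (79, 204), (63, 226), (58, 249), (1, 255), (0, 255), (0, 255), (40, 180), (22, 91), (0, 255), (0, 255), (0, 255), (3, 255), (36, 191), (35, 139), (32, 144)]
```

```bash
cat >> h.py <<'E'
def cell(f,P,yaw,rad,lo=76,hi=240,smax=35,tag=None):
    """cell with coarse mid P (axis z) and yaw: returns mid xy, yaw deg; + end from centreline at top plane"""
    P=np.array(P,float);im=f["pixels"];z=P[2]
    h=cv2.cvtColor(im,cv2.COLOR_BGR2HSV);m=cv2.inRange(h,(0,0,lo),(180,smax,hi))
    pts=np.argwhere(m)[:,::-1].astype(float)
    u,v=proj(f,P);pts=pts[np.hypot(pts[:,0]-u,pts[:,1]-v)<70]
    A=np.array([onz(f,p,z)[:2] for p in pts]);T=np.array([onz(f,p,z+rad)[:2] for p in pts])
    mid=P[:2].copy();th=np.radians(yaw)
    for k in range(4):
        e=np.array([np.cos(th),np.sin(th)]);n=np.array([-e[1],e[0]])
        a=(A-mid)@e;b=(A-mid)@n;g=(abs(a)<27)&(abs(b)<rad+4-k*.7)
        S=np.arange(-18,19,3.);q=[]
        for s in S:
            j=g&(abs(a-s)<1.5);q.append((np.percentile(b[j],3)+np.percentile(b[j],97))/2)
        sl,c=np.polyfit(S,q,1);th+=np.arctan(sl);mid=mid+n*c
        w=np.mean([np.ptp(np.percentile(b[g&(abs(a-s)<1.5)],[3,97])) for s in S])
    e=np.array([np.cos(th),np.sin(th)]);n=np.array([-e[1],e[0]])
    cam=f["world_from_camera"][:2,3];hgt=f["world_from_camera"][2,3]
    Tm=T+0; a=(T-mid)@e; # top line sits at the parallax-free centre
    b=(T-mid)@n;j=(abs(b)<4);t=np.sort(a[j]);t=t[t>0]
    gap=np.where(np.diff(t)>2.2)[0];end=t[gap[0]] if len(gap) else t[-1]
    ends=end+.4
    return dict(mid=(mid+e*(ends-30.5)).round(1),yaw=np.degrees(th).round(2),w=w.round(1),end=ends.round(1),res=np.std(np.array(q)-np.polyval([sl,c],S)).round(2))
E
python3 - <<'E'
from h import *
f=cams.grab_frame("wrist")
print(cell(f,(478,199,34),-4.7,9))
def gold(f,P,z):
    h=cv2.cvtColor(f["pixels"],cv2.COLOR_BGR2HSV);m=cv2.inRange(h,(10,90,120),(35,255,255))
    p=np.argwhere(m)[:,::-1];W=np.array([onz(f,q,z)[:2] for q in p]);W=W[np.hypot(*(W-P).T)<30];return W.min(0),W.max(0),W.mean(0)
print(gold(f,(510,197),45))
E
```

```text
{'mid': array([476.7, 199.7]), 'yaw': np.float64(-6.27), 'w': np.float64(16.3), 'end': np.float64(29.2), 'res': np.float64(0.32)}
(array([506.50105655, 190.99238709]), array([515.42896192, 201.135145  ]), array([510.38202059, 196.0777164 ]))
```

Run:
```python
from h import *
s=r.read_state();R=s["tcp_rot"];print(s["t"],s["tool_pos"],R.round(4),np.degrees(np.arctan2(R[1,0],R[0,0])))
```

```text
1.65 [477.43134614 201.07471633 141.86094392] [[-9.968e-01  8.000e-02  5.000e-04]
 [ 8.000e-02  9.968e-01  1.000e-03]
 [-4.000e-04  1.100e-03 -1.000e+00]] 175.41000607595132
```

Emit:
{"api": "servo_tool", "payload": {
  "increments": [
    [[-0.001,-0.001,-0.03,0,0,-1,0.6],[-0.001,-0.001,-0.06,0,0,-1,0.6],[-0.001,-0.001,-0.085,0,0,-1,0.6],[-0.001,-0.001,-0.1,0,0,-1,0.6],[-0.001,-0.001,-0.104,0,0,-1,0.6]]
  ]
}}

```text
t: 2.07
tool_pos: [475.1, 199.5, 35.6]
tcp_rot: [[-0.995, 0.097, -0.002], [0.097, 0.995, -0.001], [0.002, -0.001, -1.0]]
ft_force: [0.8, -0.2, -0.4]
gripper_width: 0.66
grasp_force: 0.0
```

Emit:
{"api": "servo_tool", "payload": {
  "increments": [
    [[0,0,0,0,0,0,0.5],[0,0,0,0,0,0,0.35],[0,0,0,0,0,0,0.2],[0,0,0,0,0,0,0],[0,0,0,0,0,0,0]]
  ]
}}

```text
t: 2.48
tool_pos: [477.4, 198.9, 38.1]
tcp_rot: [[-0.995, 0.099, 0.002], [0.099, 0.995, 0.001], [-0.001, 0.001, -1.0]]
ft_force: [-0.2, 0.6, 0.6]
gripper_width: 0.28
grasp_force: 0.0
```

Emit:
{"api": "servo_tool", "payload": {
  "increments": [
    [[0,0,0,0,0,0,0],[0,0,0,0,0,0,0],[0,0,0,0,0,0,0],[0,0,0,0,0,0,0],[0,0,0,0,0,0,0]]
  ]
}}

```text
t: 2.9
tool_pos: [476.7, 198.5, 37.0]
tcp_rot: [[-0.995, 0.1, -0.0], [0.1, 0.995, 0.0], [0.0, -0.0, -1.0]]
ft_force: [1.0, 0.3, -0.1]
gripper_width: 0.006
grasp_force: 0.0
```

Run:
```python
from h import *
s=r.read_state();R=s["tcp_rot"];print(s["t"],s["tool_pos"],R.round(4),np.degrees(np.arctan2(R[1,0],R[0,0])),s["ft_force"],s["grasp_force"],s["gripper_width"])
```

```text
2.9 [476.71794677 198.47889962  37.02903282] [[-9.95e-01  9.96e-02 -1.00e-04]
 [ 9.96e-02  9.95e-01  0.00e+00]
 [ 1.00e-04 -0.00e+00 -1.00e+00]] 174.2851830372762 [ 1.04192052  0.34324377 -0.11343202] 0.0 0.006258701531395333
```

The jaws shut on nothing, so I need to look.

Run:
```python
from h import *
f=cams.grab_frame("wrist");s=r.read_state()
cv2.imwrite("pics/w2.png",f["pixels"])
print(proj(f,s["tool_pos"]),proj(f,s["tool_pos"]-[0,0,14]))
```

```text
[258.56802228 224.36201907] [258.54024147 216.66609398]
```

View pics/w2.png

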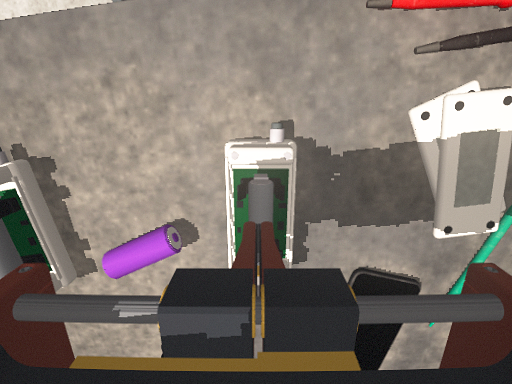

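Run:
```python
import cv2
i=cv2.imread("pics/w2.png")[120:280,200:330]
cv2.imwrite("pics/w2c.png",cv2.resize(i,None,fx=3.7,fy=3.7,interpolation=cv2.INTER_CUBIC))
```

```text
(no output)
```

View pics/w2c.png

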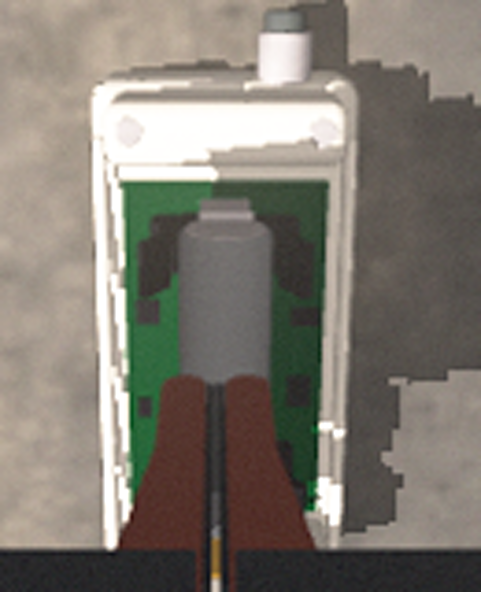

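The fingertips end at row 222, above the cell, which is higher than the stated geometry predicts. I'll check nose_length and where the tips actually are.

Run:
```python
from h import *
f=cams.grab_frame("wrist");s=r.read_state();R=s["tcp_rot"];p=s["tool_pos"];print(r.nose_length,p,s["t"])
for x in(10,0):
  for z in(14,0,-10,-20): print(x,z,[proj(f,p+R@[x,y,z]).round(1).tolist() for y in(-13.5,0,13.5)])
T=f["world_from_camera"];print(R.T@(T[:3,3]-p))
print([a for a in dir(r) if a[0]!='_'])
```

```text
14.0 [476.740032   198.47187065  37.01287498] 3.0
10 14 [[240.7, 204.5], [258.6, 204.5], [276.4, 204.5]]
10 0 [[239.6, 211.5], [258.6, 211.5], [277.6, 211.5]]
10 -10 [[238.6, 217.1], [258.6, 217.1], [278.6, 217.1]]
10 -20 [[237.6, 223.3], [258.6, 223.3], [279.7, 223.3]]
0 14 [[241.0, 216.7], [258.6, 216.7], [276.1, 216.7]]
0 0 [[239.8, 224.4], [258.6, 224.4], [277.3, 224.4]]
0 -10 [[238.9, 230.5], [258.6, 230.5], [278.3, 230.5]]
0 -20 [[237.9, 237.3], [258.6, 237.3], [279.3, 237.3]]
[  84.40431228   -0.33876104 -182.54047696]
['PlanningError', 'nose_length', 'read_state']
```

The tips look about 30 mm short of the stated length. I'll confirm by gently touching the cell's top (z = 43) with the closed fingers.

Emit:
{"api": "servo_tool", "payload": {
  "increments": [
    [[0,0,-0.002,0,0,0,0],[0,0,-0.004,0,0,0,0],[0,0,-0.006,0,0,0,0],[0,0,-0.008,0,0,0,0],[0,0,-0.008,0,0,0,0]]
  ]
}}

```text
t: 3.42
tool_pos: [476.5, 198.3, 28.5]
tcp_rot: [[-0.995, 0.1, -0.001], [0.1, 0.995, -0.0], [0.001, -0.0, -1.0]]
ft_force: [1.1, -0.6, -0.3]
gripper_width: 0.008
grasp_force: 0.0
```

Emit:
{"api": "servo_tool", "payload": {
  "increments": [
    [[0,0,-0.001,0,0,0,0],[0,0,-0.002,0,0,0,0],[0,0,-0.003,0,0,0,0],[0,0,-0.003,0,0,0,0],[0,0,-0.003,0,0,0,0]]
  ]
}}

```text
t: 3.83
tool_pos: [476.7, 198.5, 26.0]
tcp_rot: [[-0.995, 0.1, -0.0], [0.1, 0.995, 0.0], [0.0, -0.0, -1.0]]
ft_force: [-0.1, -0.1, -0.2]
gripper_width: 0.008
grasp_force: 0.0
```

Emit:
{"api": "servo_tool", "payload": {
  "increments": [
    [[0,0,-0.001,0,0,0,0],[0,0,-0.002,0,0,0,0],[0,0,-0.002,0,0,0,0],[0,0,-0.002,0,0,0,0],[0,0,-0.002,0,0,0,0]]
  ]
}}

```text
t: 4.25
tool_pos: [476.8, 198.5, 24.1]
tcp_rot: [[-0.995, 0.1, -0.0], [0.1, 0.995, -0.0], [0.0, -0.0, -1.0]]
ft_force: [-0.6, 0.5, 0.4]
gripper_width: 0.007
grasp_force: 0.0
```

Emit:
{"api": "servo_tool", "payload": {
  "increments": [
    [[0,0,-0.001,0,0,0,0],[0,0,-0.002,0,0,0,0],[0,0,-0.002,0,0,0,0],[0,0,-0.002,0,0,0,0],[0,0,-0.002,0,0,0,0]]
  ]
}}

```text
t: 4.67
tool_pos: [476.7, 198.5, 22.0]
tcp_rot: [[-0.995, 0.1, -0.0], [0.1, 0.995, -0.0], [0.0, -0.0, -1.0]]
ft_force: [-0.7, 0.6, -0.6]
gripper_width: 0.005
grasp_force: 0.0
```

Run:
```python
from h import *
for n in("wrist","scene"):
    f=cams.grab_frame(n);print(n,proj(f,r.read_state()["tool_pos"]))
    if n=="wrist": a=cv2.resize(f["pixels"][120:280,200:330],(390,480),interpolation=cv2.INTER_CUBIC)
    else: b=cv2.resize(f["pixels"][130:260,90:195],(388,480),interpolation=cv2.INTER_CUBIC)
cv2.imwrite("pics/w3.png",np.hstack([a,b]))
```

```text
wrist [258.5702636  224.39866156]
scene [161.62906606 192.5126887 ]
```

View pics/w3.png

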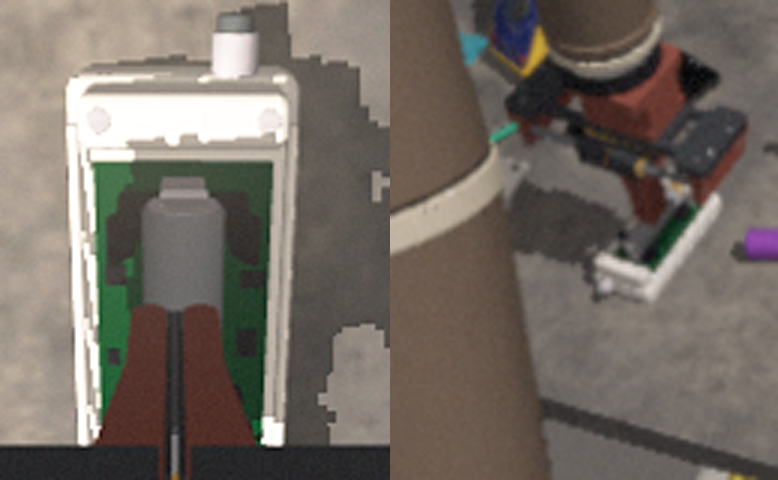

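The tips are just above the cell's top, so I'll keep going in small steps.

Emit:
{"api": "servo_tool", "payload": {
  "increments": [
    [[0,0,-0.001,0,0,0,0],[0,0,-0.002,0,0,0,0],[0,0,-0.002,0,0,0,0],[0,0,-0.002,0,0,0,0],[0,0,-0.002,0,0,0,0]]
  ]
}}

```text
t: 5.18
tool_pos: [477.0, 198.7, 21.3]
tcp_rot: [[-0.995, 0.1, 0.001], [0.1, 0.995, 0.001], [-0.0, 0.001, -1.0]]
ft_force: [-4.8, -1.5, 14.9]
gripper_width: 0.003
grasp_force: 7.6
```

Emit:
{"api": "servo_tool", "payload": {
  "increments": [
    [[0,0,-0.001,0,0,0,0],[0,0,-0.001,0,0,0,0],[0,0,-0.001,0,0,0,0],[0,0,-0.001,0,0,0,0],[0,0,-0.001,0,0,0,0]]
  ]
}}

```text
t: 5.6
tool_pos: [477.1, 198.9, 21.1]
tcp_rot: [[-0.995, 0.1, 0.001], [0.1, 0.995, 0.001], [-0.001, 0.001, -1.0]]
ft_force: [-6.9, -2.3, 25.2]
gripper_width: 0.004
grasp_force: 12.4
```

Emit:
{"api": "servo_tool", "payload": {
  "increments": [
    [[0,0,-0.001,0,0,0,0],[0,0,-0.001,0,0,0,0],[0,0,-0.001,0,0,0,0],[0,0,-0.001,0,0,0,0],[0,0,-0.001,0,0,0,0]]
  ]
}}

```text
t: 6.02
tool_pos: [477.1, 199.0, 20.9]
tcp_rot: [[-0.995, 0.1, 0.001], [0.1, 0.995, 0.002], [-0.001, 0.002, -1.0]]
ft_force: [-10.0, -3.5, 33.5]
gripper_width: 0.003
grasp_force: 17.4
```

Contact came at reported z of about 21.5 with the cell's top at 43. So the real fingertips sit 21.5 mm above the reported TCP, and I'll use tip = reported z + 21.5. Next: lift, open, descend and grip.

Emit:
{"api": "servo_tool", "payload": {
  "increments": [
    [[0,0.001,0.01,0,0,0,0],[0,0.001,0.025,0,0,0,0.2],[0,0.001,0.042,0,0,0,0.5],[0,0.001,0.042,0,0,0,0.6],[0,0.001,0.042,0,0,0,0.6]]
  ]
}}

```text
t: 6.43
tool_pos: [477.3, 199.9, 60.7]
tcp_rot: [[-0.995, 0.1, 0.002], [0.1, 0.995, 0.001], [-0.002, 0.001, -1.0]]
ft_force: [-0.9, -0.2, 1.0]
gripper_width: 0.267
grasp_force: 0.0
```

Emit:
{"api": "servo_tool", "payload": {
  "increments": [
    [[0,0,0,0,0,0,0.6],[0,0,-0.02,0,0,0,0.6],[0,0,-0.04,0,0,0,0.6],[0,0,-0.053,0,0,0,0.6],[0,0,-0.057,0,0,0,0.6]]
  ]
}}

```text
t: 6.85
tool_pos: [474.8, 198.6, 0.2]
tcp_rot: [[-0.995, 0.099, -0.004], [0.099, 0.995, -0.002], [0.004, -0.003, -1.0]]
ft_force: [-3.7, -2.6, 14.8]
gripper_width: 0.593
grasp_force: 8.2
```

Emit:
{"api": "servo_tool", "payload": {
  "increments": [
    [[0,0,0,0,0,0,0.4],[0,0,0,0,0,0,0],[0,0,0,0,0,0,0],[0,0,0,0,0,0,0],[0,0,0,0,0,0,0]]
  ]
}}

```text
t: 7.27
tool_pos: [477.1, 199.7, 3.6]
tcp_rot: [[-0.995, 0.1, 0.001], [0.1, 0.995, 0.001], [-0.001, 0.001, -1.0]]
ft_force: [-0.5, -0.5, 0.4]
gripper_width: 0.257
grasp_force: 0.0
```

Emit:
{"api": "servo_tool", "payload": {
  "increments": [
    [[0,0,0,0,0,0,0],[0,0,0,0,0,0,0],[0,0,0,0,0,0,0],[0,0,0,0,0,0,0],[0,0,0,0,0,0,0]]
  ]
}}

```text
t: 7.68
tool_pos: [477.1, 199.8, 3.5]
tcp_rot: [[-0.995, 0.099, 0.001], [0.099, 0.995, 0.001], [-0.001, 0.001, -1.0]]
ft_force: [-0.3, 0.1, 5.5]
gripper_width: 0.196
grasp_force: 30.0
```

Gripped. Now a slow lift out of the clip, then carry toward the rest.

Emit:
{"api": "servo_tool", "payload": {
  "increments": [
    [[0,0,0.004,0,0,0,0],[0,0,0.008,0,0,0,0],[0,0,0.014,0,0,0,0],[0,0,0.022,0,0,0,0],[0,0,0.03,0,0,0,0]]
  ]
}}

```text
t: 8.1
tool_pos: [476.3, 199.3, 33.7]
tcp_rot: [[-0.995, 0.1, -0.001], [0.1, 0.995, -0.0], [0.001, -0.0, -1.0]]
ft_force: [0.2, 0.1, -0.5]
gripper_width: 0.196
grasp_force: 30.0
```

Emit:
{"api": "servo_tool", "payload": {
  "increments": [
    [[0,0,0.02,0,0,0,0],[0,0,0.045,0,0,0,0],[0,0,0.07,0,0,0,0],[0.01,-0.015,0.087,0,0,1,0],[0.03,-0.035,0.087,0,0,2,0]]
  ]
}}

```text
t: 8.52
tool_pos: [506.9, 167.1, 124.4]
tcp_rot: [[-0.998, 0.06, 0.004], [0.06, 0.998, 0.004], [-0.003, 0.004, -1.0]]
ft_force: [0.3, 0.7, -0.9]
gripper_width: 0.197
grasp_force: 30.0
```

Emit:
{"api": "servo_tool", "payload": {
  "increments": [
    [[0.025,-0.03,0,0,0,2,0],[0.05,-0.06,0,0,0,4,0],[0.075,-0.09,0,0,0,6,0],[0.1,-0.12,0,0,0,6,0],[0.125,-0.15,0,0,0,6,0]]
  ]
}}

```text
t: 8.93
tool_pos: [632.3, 13.1, 120.9]
tcp_rot: [[-0.999, -0.041, -0.0], [-0.041, 0.999, 0.0], [0.0, 0.0, -1.0]]
ft_force: [1.1, 0.6, -0.2]
gripper_width: 0.199
grasp_force: 30.0
```

Emit:
{"api": "servo_tool", "payload": {
  "increments": [
    [[0.02,-0.03,0,0,0,0,0],[0.04,-0.06,0,0,0,0,0],[0.06,-0.09,0,0,0,0,0],[0.068,-0.108,0,0,0,0,0],[0.068,-0.108,0,0,0,0,0]]
  ]
}}

```text
t: 9.35
tool_pos: [700.1, -100.3, 120.3]
tcp_rot: [[-0.999, -0.034, -0.0], [-0.034, 0.999, -0.004], [0.0, -0.004, -1.0]]
ft_force: [-1.2, -0.6, -0.4]
gripper_width: 0.197
grasp_force: 30.0
```

Run:
```python
from h import *
s=r.read_state();print(s["t"],s["tool_pos"],s["tcp_rot"].round(4),s["gripper_width"],s["grasp_force"])
f=cams.grab_frame("wrist");cv2.imwrite("pics/w4.png",f["pixels"]);print(proj(f,(646,-93,14)))
```

```text
9.35 [ 700.08748369 -100.31665173  120.33806096] [[-9.994e-01 -3.360e-02 -1.000e-04]
 [-3.360e-02  9.994e-01 -3.600e-03]
 [ 2.000e-04 -3.600e-03 -1.000e+00]] 0.1971338546751759 29.999740719795227
[267.62673857 132.80012133]
```

View pics/w4.png

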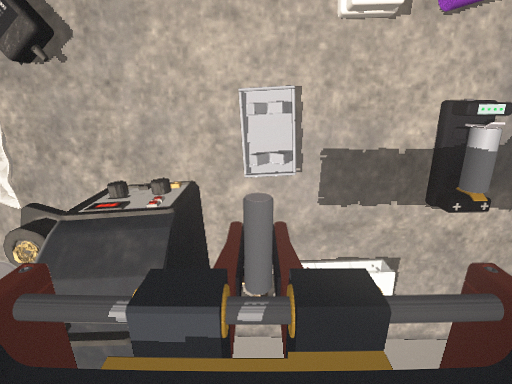

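The rest is clear at (268,132), with corners at about (240,88), (295,86), (297,175) and (244,178). The cell is held square in the jaws. Charger_b is at right (475,165), with its lamp end up and its + end (white crosses) down. I'll compute the positions.

Run:
```python
from h import *
f=cams.grab_frame("wrist");s=r.read_state();R=s["tcp_rot"]
c=np.array([onz(f,p,14)[:2] for p in[(240,88),(295,86),(297,175),(244,178)]])
m=c.mean(0);d=(c[2]+c[3]-c[0]-c[1])/2;w=(c[1]+c[2]-c[0]-c[3])/2
print("rest",m,np.linalg.norm(d),np.linalg.norm(w),np.degrees(np.arctan2(d[1],d[0])))
q=np.array([onz(f,p,22)[:2] for p in[(266,108),(270,158)]]);print(q.mean(0),np.diff(q,axis=0))
p=s["tool_pos"];print(p,np.degrees(np.arctan2(R[1,0],R[0,0])),s["t"])
# held cell - end rel. to tcp
print([onz(f,u,p[2]+33.5+k) for u,k in[((258,196),9),((258,208),9)]])
```

```text
rest [646.13838921 -87.98800511] 91.06513218488162 55.6099806227872 4.620957867388068
[645.20699144 -89.31946138] [[49.22888347  6.26712543]]
[699.18076283 -94.20787646 120.10737076] -177.81475915665035 9.45
[array([663.25643419, -98.50978616, 162.60737076]), array([670.12882124, -98.26578839, 162.60737076])]
```

The arm was still settling between those two frames, so I'll redo this with the pose at the moment of the viewed picture.

Run:
```python
from h import *
f=cams.grab_frame("wrist");s=r.read_state();R=s["tcp_rot"];p=s["tool_pos"];T=f["world_from_camera"].copy()
def an(x): return np.degrees(np.arctan2(x[1],x[0]))
cTr=R.T@T[:3,:3];cp=R.T@(T[:3,3]-p)
R0=np.array([[-9.994e-01,-3.360e-02,-1e-4],[-3.360e-02,9.994e-01,-3.6e-3],[2e-4,-3.6e-3,-1]]);p0=np.array([700.0875,-100.3167,120.338])
g=dict(f);W=T.copy();W[:3,:3]=R0@cTr;W[:3,3]=p0+R0@cp;g["world_from_camera"]=W
c=np.array([onz(g,q,14)[:2] for q in[(240,88),(295,86),(297,175),(244,178)]])
m=c.mean(0);d=(c[2]+c[3]-c[0]-c[1])/2
print("rest old pic",m,an(d)); print(p,an(R[:,0]),s["t"])
cv2.imwrite("pics/tmp.png",f["pixels"])
# independent: bright tray vs floor in the new frame (tray is bluish-neutral, floor warm)
h=f["pixels"].astype(int);mk=((h[...,2]-h[...,0]<6)&(h.mean(2)>110)).astype(np.uint8)
mk[200:]=0;mk[:,:200]=0;mk[:,340:]=0;mk=cv2.morphologyEx(mk,cv2.MORPH_OPEN,np.ones((3,3)))
n,L,S,C=cv2.connectedComponentsWithStats(mk);i=1+S[1:,4].argmax();print(S[i])
q=np.argwhere(L==i)[:,::-1];print(cv2.minAreaRect(np.array([onz(f,u,14)[:2] for u in q],np.float32)))
```

```text
rest old pic [646.89001726 -93.2623243 ] 4.39149234648965
[699.17503137 -92.40520813 120.13512697] -177.69863787281977 9.5
[250 154  14  17 154]
((675.9677124023438, -97.03843688964844), (17.258214950561523, 13.86955451965332), 2.1722257137298584)
```

Emit:
{"api": "servo_tool", "payload": {
  "increments": [
    [[-0.02,0,0,0,0,2,0],[-0.04,-0.001,0,0,0,2,0],[-0.052,-0.001,-0.01,0,0,2,0],[-0.052,-0.001,-0.03,0,0,2,0],[-0.052,-0.001,-0.05,0,0,2,0]]
  ]
}}

```text
t: 9.92
tool_pos: [647.5, -92.0, 71.3]
tcp_rot: [[-0.997, -0.077, 0.002], [-0.077, 0.997, 0.001], [-0.002, 0.001, -1.0]]
ft_force: [0.2, 0.3, -1.1]
gripper_width: 0.196
grasp_force: 30.0
```

Emit:
{"api": "servo_tool", "payload": {
  "increments": [
    [[0,0,-0.02,0,0,0,0],[0,0,-0.04,0,0,0,0],[0,0,-0.055,0,0,0,0],[0,0,-0.063,0,0,0,0],[0,0,-0.065,0,0,0,0]]
  ]
}}

```text
t: 10.33
tool_pos: [646.5, -92.3, 3.9]
tcp_rot: [[-0.997, -0.077, -0.002], [-0.077, 0.997, 0.001], [0.002, 0.001, -1.0]]
ft_force: [-0.4, 0.1, -0.2]
gripper_width: 0.196
grasp_force: 30.0
```

Emit:
{"api": "servo_tool", "payload": {
  "increments": [
    [[0,0,-0.003,0,0,0,0],[0,0,-0.006,0,0,0,0],[0,0,-0.008,0,0,0,0],[0,0,-0.01,0,0,0,0],[0,0,-0.01,0,0,0,0]]
  ]
}}

```text
t: 10.75
tool_pos: [648.5, -93.3, -3.4]
tcp_rot: [[-0.997, -0.075, 0.002], [-0.075, 0.997, 0.002], [-0.002, 0.001, -1.0]]
ft_force: [-2.8, 3.3, 6.7]
gripper_width: 0.198
grasp_force: 30.0
```

Emit:
{"api": "servo_tool", "payload": {
  "increments": [
    [[0,0,0,0,0,0,0.3],[0,0,0,0,0,0,0.45],[0,0,0,0,0,0,0.5],[0,0,0,0,0,0,0.5],[0,0,0,0,0,0,0.5]]
  ]
}}

```text
t: 11.17
tool_pos: [647.7, -94.7, -5.0]
tcp_rot: [[-0.997, -0.074, -0.0], [-0.074, 0.997, -0.0], [0.0, -0.0, -1.0]]
ft_force: [0.0, -0.0, 0.2]
gripper_width: 0.495
grasp_force: 0.0
```

Emit:
{"api": "servo_tool", "payload": {
  "increments": [
    [[0,0,0.01,0,0,0,0.5],[0,0,0.03,0,0,0,0.5],[0,0,0.06,0,0,0,0.5],[0,0,0.09,0,0,0,0.5],[0,0,0.12,0,0,0,0.5]]
  ]
}}

```text
t: 11.58
tool_pos: [647.5, -94.7, 116.9]
tcp_rot: [[-0.997, -0.075, -0.0], [-0.075, 0.997, -0.0], [0.0, -0.0, -1.0]]
ft_force: [-0.7, 0.2, -0.4]
gripper_width: 0.504
grasp_force: 0.0
```

Emit:
{"api": "servo_tool", "payload": {
  "increments": [
    [[-0.036,-0.017,0,0,0,4,0.5],[-0.072,-0.034,0,0,0,8,0.5],[-0.108,-0.051,0,0,0,12,0.5],[-0.144,-0.07,0,0,0,16,0.5],[-0.18,-0.087,0,0,0,16,0.5]]
  ]
}}

```text
t: 12.0
tool_pos: [466.1, -182.5, 115.9]
tcp_rot: [[-0.936, -0.351, 0.001], [-0.351, 0.936, -0.0], [-0.001, -0.001, -1.0]]
ft_force: [-0.9, -0.2, 1.0]
gripper_width: 0.497
grasp_force: 0.0
```

Emit:
{"api": "servo_tool", "payload": {
  "increments": [
    [[-0.015,-0.007,0,0,0,0,0.5],[-0.015,-0.007,0,0,0,0,0.5],[-0.015,-0.007,0,0,0,0,0.5],[-0.015,-0.007,0,0,0,0,0.5],[-0.015,-0.007,0,0,0,0,0.5]]
  ]
}}

```text
t: 12.42
tool_pos: [454.2, -187.8, 115.3]
tcp_rot: [[-0.937, -0.348, 0.001], [-0.348, 0.937, -0.0], [-0.001, -0.0, -1.0]]
ft_force: [-0.8, -0.1, 0.8]
gripper_width: 0.501
grasp_force: 0.0
```

```bash
cat >> h.py <<'E'
def st():
    s=r.read_state();R=s["tcp_rot"];print("t",round(s["t"],2),"pos",s["tool_pos"].round(1),"yaw",np.degrees(np.arctan2(R[1,0],R[0,0])).round(2),"jaw",round(s["gripper_width"],3),"j",s["joints"].round(0));return s
E
python3 - <<'E'
from h import *
f=cams.grab_frame("wrist");st();cv2.imwrite("pics/w5.png",f["pixels"])
for hi in(225,240,254):
  for rd in (35,50):print(hi,rd,cell(f,(452,-189,31.8),20.9,9,hi=hi,smax=rd))
f=cams.grab_frame("top");cv2.imwrite("pics/t5.png",f["pixels"])
a=cv2.imread("pics/w5.png");b=cv2.resize(f["pixels"][115:205,225:305],(340,384))
cv2.imwrite("pics/w5c.png",np.hstack([a[:,90:420],b]))
E
```

```text
t 12.47 pos [ 454.  -187.8  115.1] yaw -159.61 jaw 0.498 j [  7.  16.  12. 116.  -5.  48. 132.]
225 35 {'mid': array([ 450.8, -186.5]), 'yaw': np.float64(19.76), 'w': np.float64(17.1), 'end': np.float64(30.2), 'res': np.float64(0.2)}
225 50 {'mid': array([ 450.8, -186.5]), 'yaw': np.float64(19.76), 'w': np.float64(17.1), 'end': np.float64(30.2), 'res': np.float64(0.2)}
240 35 {'mid': array([ 450.8, -186.5]), 'yaw': np.float64(19.76), 'w': np.float64(17.1), 'end': np.float64(30.2), 'res': np.float64(0.2)}
240 50 {'mid': array([ 450.8, -186.5]), 'yaw': np.float64(19.76), 'w': np.float64(17.1), 'end': np.float64(30.2), 'res': np.float64(0.2)}
254 35 {'mid': array([ 450.8, -186.5]), 'yaw': np.float64(19.76), 'w': np.float64(17.1), 'end': np.float64(30.2), 'res': np.float64(0.2)}
254 50 {'mid': array([ 450.8, -186.5]), 'yaw': np.float64(19.76), 'w': np.float64(17.1), 'end': np.float64(30.2), 'res': np.float64(0.2)}
```

View pics/w5c.png

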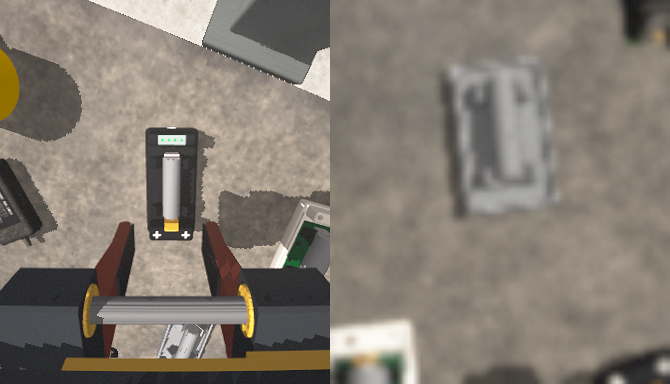

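The left half shows the charger_a cell centred at (171,187) in the crop, with its + end down. The right half shows the slim cell parked on the rest. Now I'll pick from charger_a.

Emit:
{"api": "servo_tool", "payload": {
  "increments": [
    [[-0.003,0.001,-0.025,0,0,-0.5,0.5],[-0.003,0.001,-0.05,0,0,-0.5,0.5],[-0.003,0.001,-0.07,0,0,-0.5,0.5],[-0.003,0.001,-0.085,0,0,-0.5,0.5],[-0.003,0.001,-0.095,0,0,-0.5,0.5]]
  ]
}}

```text
t: 12.93
tool_pos: [449.5, -186.7, 18.2]
tcp_rot: [[-0.941, -0.34, -0.002], [-0.34, 0.941, 0.001], [0.002, 0.001, -1.0]]
ft_force: [-0.3, -0.5, -0.1]
gripper_width: 0.502
grasp_force: 0.0
```

Emit:
{"api": "servo_tool", "payload": {
  "increments": [
    [[0,0,-0.006,0,0,0,0.5],[0,0,-0.011,0,0,0,0.5],[0,0,-0.015,0,0,0,0.5],[0,0,-0.018,0,0,0,0.4],[0,0,-0.019,0,0,0,0.3]]
  ]
}}

```text
t: 13.35
tool_pos: [450.0, -187.5, 1.1]
tcp_rot: [[-0.941, -0.339, 0.0], [-0.339, 0.941, -0.0], [-0.0, -0.0, -1.0]]
ft_force: [0.3, -0.5, -0.7]
gripper_width: 0.389
grasp_force: 0.0
```

Emit:
{"api": "servo_tool", "payload": {
  "increments": [
    [[0,0,0,0,0,0,0.2],[0,0,0,0,0,0,0],[0,0,0,0,0,0,0],[0,0,0,0,0,0,0],[0,0,0,0,0,0,0]]
  ]
}}

```text
t: 13.77
tool_pos: [449.5, -186.2, 1.3]
tcp_rot: [[-0.941, -0.339, -0.001], [-0.339, 0.941, 0.002], [0.0, 0.002, -1.0]]
ft_force: [-1.9, 5.7, 4.2]
gripper_width: 0.199
grasp_force: 30.0
```

Emit:
{"api": "servo_tool", "payload": {
  "increments": [
    [[0,0,0.005,0,0,0,0],[0,0,0.012,0,0,0,0],[0,0,0.025,0,0,0,0],[0,0,0.05,0,0,0,0],[0,0,0.08,0,0,0,0]]
  ]
}}

```text
t: 14.18
tool_pos: [448.6, -187.8, 81.5]
tcp_rot: [[-0.941, -0.338, -0.002], [-0.338, 0.941, -0.0], [0.002, 0.001, -1.0]]
ft_force: [0.2, 0.2, -0.3]
gripper_width: 0.198
grasp_force: 30.0
```

Emit:
{"api": "servo_tool", "payload": {
  "increments": [
    [[0.002,0.03,0.02,0,0,-3,0],[0.004,0.068,0.02,0,0,-6,0],[0.008,0.108,0.02,0,0,-9,0],[0.01,0.148,0.02,0,0,-12,0],[0.012,0.188,0.02,0,0,-15,0]]
  ]
}}

```text
t: 14.6
tool_pos: [462.1, 1.6, 102.3]
tcp_rot: [[-0.997, -0.079, 0.002], [-0.079, 0.997, -0.0], [-0.002, -0.0, -1.0]]
ft_force: [0.7, -0.7, 0.0]
gripper_width: 0.201
grasp_force: 30.0
```

Emit:
{"api": "servo_tool", "payload": {
  "increments": [
    [[0.003,0.04,0,0,0,-3,0],[0.006,0.08,0,0,0,-6,0],[0.009,0.12,0,0,0,-9,0],[0.012,0.16,0,0,0,-10.5,0],[0.014,0.19,0,0,0,-10.5,0]]
  ]
}}

```text
t: 15.02
tool_pos: [476.0, 193.9, 102.1]
tcp_rot: [[-0.995, 0.1, 0.002], [0.1, 0.995, 0.001], [-0.002, 0.001, -1.0]]
ft_force: [1.2, 0.3, -0.1]
gripper_width: 0.197
grasp_force: 30.0
```

Emit:
{"api": "servo_tool", "payload": {
  "increments": [
    [[0,0.005,0,0,0,0,0],[0,0.009,0,0,0,0,0],[0,0.009,0,0,0,0,0],[0,0.009,0,0,0,0,0],[0,0.009,0,0,0,0,0]]
  ]
}}

```text
t: 15.43
tool_pos: [476.0, 197.5, 101.3]
tcp_rot: [[-0.995, 0.102, 0.0], [0.102, 0.995, -0.001], [-0.0, -0.001, -1.0]]
ft_force: [-0.2, -0.6, -0.7]
gripper_width: 0.197
grasp_force: 30.0
```

Run:
```python
from h import *
st();f=cams.grab_frame("wrist");st();cv2.imwrite("pics/w6.png",f["pixels"])
```

```text
t 15.43 pos [476.  197.5 101.3] yaw 174.14 jaw 0.197 j [-34.  20.   8. 113.  -3.  47.  60.]
t 15.48 pos [476.1 197.7 101.3] yaw 174.14 jaw 0.198 j [-34.  20.   8. 113.  -3.  47.  60.]
```

View pics/w6.png

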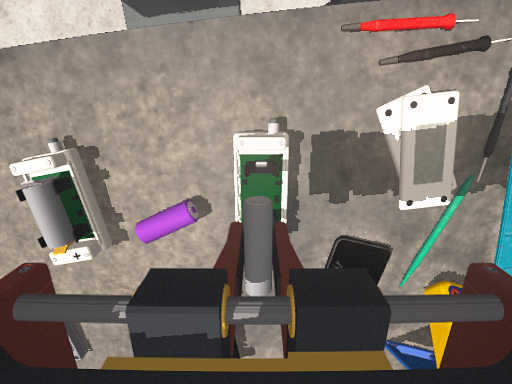

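The view shows the narrow bay empty at (262,180), with the charged slim cell hanging in line with it. Descending.

Emit:
{"api": "servo_tool", "payload": {
  "increments": [
    [[-0.0005,0.002,-0.02,0,0,0,0],[-0.0005,0.002,-0.04,0,0,0,0],[-0.0005,0.002,-0.055,0,0,0,0],[-0.0005,0.002,-0.066,0,0,0,0],[-0.0005,0.002,-0.07,0,0,0,0]]
  ]
}}

```text
t: 15.9
tool_pos: [474.6, 200.2, 29.7]
tcp_rot: [[-0.995, 0.101, -0.002], [0.101, 0.995, -0.001], [0.002, -0.001, -1.0]]
ft_force: [0.2, 0.3, -0.9]
gripper_width: 0.196
grasp_force: 30.0
```

Emit:
{"api": "servo_tool", "payload": {
  "increments": [
    [[0,0,0,0,0,0,0],[0,0,-0.003,0,0,0,0],[0,0,-0.006,0,0,0,0],[0,0,-0.009,0,0,0,0],[0,0,-0.012,0,0,0,0]]
  ]
}}

```text
t: 16.32
tool_pos: [475.6, 201.7, 19.3]
tcp_rot: [[-0.995, 0.1, 0.001], [0.1, 0.995, 0.001], [-0.001, 0.001, -1.0]]
ft_force: [0.7, 0.3, 0.2]
gripper_width: 0.193
grasp_force: 30.0
```

Emit:
{"api": "servo_tool", "payload": {
  "increments": [
    [[0,0,-0.003,0,0,0,0],[0,0,-0.006,0,0,0,0],[0,0,-0.009,0,0,0,0],[0,0,-0.012,0,0,0,0],[0,0,-0.012,0,0,0,0]]
  ]
}}

```text
t: 16.73
tool_pos: [475.0, 201.5, 6.4]
tcp_rot: [[-0.995, 0.099, -0.001], [0.099, 0.995, -0.0], [0.0, -0.0, -1.0]]
ft_force: [1.4, 0.1, -0.8]
gripper_width: 0.193
grasp_force: 30.0
```

Emit:
{"api": "servo_tool", "payload": {
  "increments": [
    [[0.0005,-0.0015,0,0,0,0,0],[0.0005,-0.0015,-0.001,0,0,0,0],[0.0005,-0.0015,-0.002,0,0,0,0],[0.0005,-0.0015,-0.003,0,0,0,0],[0.0005,-0.0015,-0.003,0,0,0,0]]
  ]
}}

```text
t: 17.15
tool_pos: [475.0, 199.9, 3.8]
tcp_rot: [[-0.995, 0.099, -0.001], [0.099, 0.995, -0.0], [0.001, -0.0, -1.0]]
ft_force: [-2.9, 1.0, 1.2]
gripper_width: 0.197
grasp_force: 30.0
```

Emit:
{"api": "servo_tool", "payload": {
  "increments": [
    [[0,0,-0.001,0,0,0,0],[0,0,-0.002,0,0,0,0],[0,0,-0.002,0,0,0,0],[0,0,-0.002,0,0,0,0],[0,0,-0.002,0,0,0,0]]
  ]
}}

```text
t: 17.57
tool_pos: [475.1, 199.9, 3.4]
tcp_rot: [[-0.995, 0.1, -0.001], [0.1, 0.995, 0.0], [0.001, 0.0, -1.0]]
ft_force: [-9.0, -1.7, 21.1]
gripper_width: 0.194
grasp_force: 30.0
```

Emit:
{"api": "servo_tool", "payload": {
  "increments": [
    [[0,0,0.002,0,0,0,0.25],[0,0,0.002,0,0,0,0.4],[0,0,0.002,0,0,0,0.5],[0,0,0.002,0,0,0,0.5],[0,0,0.002,0,0,0,0.5]]
  ]
}}

```text
t: 17.98
tool_pos: [475.8, 199.8, 3.8]
tcp_rot: [[-0.995, 0.1, -0.0], [0.1, 0.995, -0.0], [-0.0, -0.0, -1.0]]
ft_force: [1.1, 0.3, -1.2]
gripper_width: 0.487
grasp_force: 0.0
```

Emit:
{"api": "servo_tool", "payload": {
  "increments": [
    [[0,0,0.015,0,0,0,0.5],[0,0,0.04,0,0,0,0.5],[0,0,0.07,0,0,0,0.5],[0,0,0.1,0,0,0,0.5],[0,0,0.1,0,0,0,0.5]]
  ]
}}

```text
t: 18.4
tool_pos: [478.8, 201.2, 108.9]
tcp_rot: [[-0.995, 0.1, 0.007], [0.1, 0.995, 0.004], [-0.006, 0.004, -1.0]]
ft_force: [1.4, 0.4, 0.1]
gripper_width: 0.499
grasp_force: 0.0
```

Emit:
{"api": "servo_tool", "payload": {
  "increments": [
    [[0,0,0,0,0,0,0.6],[0,0,0,0,0,0,0.6],[0,0,0,0,0,0,0.6],[0,0,0,0,0,0,0.6],[0,0,0,0,0,0,0.6]]
  ]
}}

```text
t: 18.82
tool_pos: [475.2, 199.7, 103.0]
tcp_rot: [[-0.995, 0.099, -0.002], [0.099, 0.995, -0.001], [0.002, -0.001, -1.0]]
ft_force: [-0.6, 0.3, -1.2]
gripper_width: 0.6
grasp_force: 0.0
```

Run:
```python
from h import *
st();f=cams.grab_frame("wrist");cv2.imwrite("pics/w7.png",f["pixels"])
print(cell(f,(476.7,199.7,34),-5.5,9))
u,v=proj(f,(477,200,34)).astype(int);b=cv2.resize(f["pixels"][v-65:v+65,u-50:u+50],(400,520),interpolation=cv2.INTER_CUBIC)
i=cv2.imread("pics/w1.png");b2=cv2.resize(i[182-65:182+65,261-50:261+50],(400,520),interpolation=cv2.INTER_CUBIC)
cv2.imwrite("pics/w7c.png",np.hstack([b2,b]))
```

```text
t 18.82 pos [475.2 199.7 103. ] yaw 174.29 jaw 0.6 j [-34.  19.   8. 113.  -3.  48.  59.]
{'mid': array([476.5, 199. ]), 'yaw': np.float64(-5.6), 'w': np.float64(17.0), 'end': np.float64(30.3), 'res': np.float64(0.11)}
```

View pics/w7c.png

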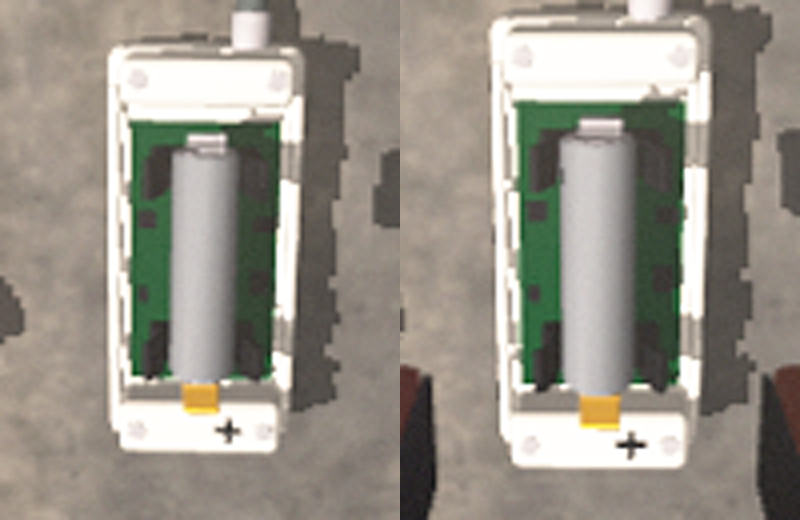

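The charged slim cell is seated just as the flat one was, with the same gap and its + at the gold tab. Next is the wide logger.

Emit:
{"api": "servo_tool", "payload": {
  "increments": [
    [[0,-0.035,0,0,0,2.5,0.6],[0,-0.075,0,0,0,5,0.6],[0,-0.115,0,0,0,7.5,0.6],[0,-0.155,0,0,0,10,0.6],[0.001,-0.19,0,0,0,10.6,0.6]]
  ]
}}

```text
t: 19.28
tool_pos: [476.0, 7.5, 103.8]
tcp_rot: [[-0.996, -0.087, -0.001], [-0.087, 0.996, -0.0], [0.001, -0.0, -1.0]]
ft_force: [0.7, 0.9, -1.1]
gripper_width: 0.597
grasp_force: 0.0
```

Emit:
{"api": "servo_tool", "payload": {
  "increments": [
    [[0,-0.01,0,0,0,0,0.6],[0,-0.018,0,0,0,0,0.6],[0,-0.02,0,0,0,0,0.6],[0,-0.02,0,0,0,0,0.6],[0,-0.02,0,0,0,0,0.6]]
  ]
}}

```text
t: 19.7
tool_pos: [476.8, -8.4, 103.9]
tcp_rot: [[-0.996, -0.087, -0.0], [-0.087, 0.996, 0.001], [0.0, 0.001, -1.0]]
ft_force: [0.9, -0.5, -0.0]
gripper_width: 0.6
grasp_force: 0.0
```

Emit:
{"api": "servo_tool", "payload": {
  "increments": [
    [[0,0,0,0,0,0,0.6],[0,0,0,0,0,0,0.6],[0,0,0,0,0,0,0.6],[0,0,0,0,0,0,0.6],[0,0,0,0,0,0,0.6]]
  ]
}}

```text
t: 20.12
tool_pos: [476.7, -9.7, 104.0]
tcp_rot: [[-0.996, -0.086, -0.0], [-0.086, 0.996, 0.0], [0.0, 0.0, -1.0]]
ft_force: [0.5, -0.1, -0.1]
gripper_width: 0.597
grasp_force: 0.0
```

Run:
```python
from h import *
st();f=cams.grab_frame("wrist");cv2.imwrite("pics/w8.png",f["pixels"])
for p in[(477,-10,38),(475,-13,38)]: print(cell(f,p,4.9,13))
print(cell(f,(477,-10,38),4.9,13,lo=60,smax=30))
h=cv2.cvtColor(f["pixels"],cv2.COLOR_BGR2HSV);u,v=proj(f,(477,-10,38)).astype(int);print(u,v,[tuple(map(int,p[1:])) for p in h[v,u-32:u+32]])
```

```text
t 20.12 pos [476.7  -9.7 104. ] yaw -175.08 jaw 0.597 j [-13.  16.  10. 118.  -4.  46.  94.]
{'mid': array([473.7,  -8.7]), 'yaw': np.float64(3.97), 'w': np.float64(24.1), 'end': np.float64(27.4), 'res': np.float64(0.31)}
{'mid': array([473.7,  -8.6]), 'yaw': np.float64(4.32), 'w': np.float64(24.0), 'end': np.float64(29.7), 'res': np.float64(0.31)}
{'mid': array([473.7,  -8.5]), 'yaw': np.float64(4.64), 'w': np.float64(24.6), 'end': np.float64(27.3), 'res': np.float64(0.25)}
258 195 [(40, 164), (39, 163), (40, 164), (43, 165), (46, 168), (45, 169), (42, 163), (45, 169), (0, 255), (0, 255), (16, 249), (35, 205), (34, 190), (46, 168), (99, 124), (126, 105), (126, 105), (118, 106), (124, 107), (131, 105), (39, 130), (8, 164), (7, 191), (9, 199), (6, 201), (9, 206), (9, 210), (7, 212), (11, 212), (9, 210), (6, 209), (6, 209), (6, 205), (8, 201), (8, 198), (7, 190), (8, 188), (6, 180), (7, 175), (14, 167), (10, 159), (10, 152), (7, 142), (10, 129), (11, 121), (7, 107), (11, 96), (13, 80), (20, 63), (22, 59), (39, 59), (18, 57), (55, 69), (71, 65), (29, 130), (34, 180), (33, 177), (29, 173), (30, 190), (35, 146), (30, 94), (27, 85), (36, 84), (38, 88)]
```

Emit:
{"api": "servo_tool", "payload": {
  "increments": [
    [[-0.003,0.0015,-0.025,0,0,0,0.6],[-0.003,0.0015,-0.045,0,0,0,0.6],[-0.003,0.0015,-0.06,0,0,0,0.6],[-0.003,0.0015,-0.072,0,0,0,0.6],[-0.003,0.0015,-0.08,0,0,0,0.6]]
  ]
}}

```text
t: 20.58
tool_pos: [473.2, -8.5, 22.9]
tcp_rot: [[-0.996, -0.085, -0.001], [-0.085, 0.996, -0.0], [0.001, -0.0, -1.0]]
ft_force: [0.8, 0.6, -0.1]
gripper_width: 0.6
grasp_force: 0.0
```

Emit:
{"api": "servo_tool", "payload": {
  "increments": [
    [[0,0,-0.006,0,0,0,0.6],[0,0,-0.011,0,0,0,0.6],[0,0,-0.015,0,0,0,0.6],[0,0,-0.018,0,0,0,0.5],[0,0,-0.0185,0,0,0,0.4]]
  ]
}}

```text
t: 21.0
tool_pos: [473.8, -8.5, 5.4]
tcp_rot: [[-0.996, -0.085, -0.0], [-0.085, 0.996, 0.0], [-0.0, 0.0, -1.0]]
ft_force: [0.9, 0.5, -0.7]
gripper_width: 0.485
grasp_force: 0.0
```

Emit:
{"api": "servo_tool", "payload": {
  "increments": [
    [[0,0,0,0,0,0,0.3],[0,0,0,0,0,0,0.1],[0,0,0,0,0,0,0],[0,0,0,0,0,0,0],[0,0,0,0,0,0,0]]
  ]
}}

```text
t: 21.42
tool_pos: [474.0, -8.4, 5.9]
tcp_rot: [[-0.996, -0.085, 0.001], [-0.085, 0.996, 0.0], [-0.001, 0.0, -1.0]]
ft_force: [-1.2, 0.9, 3.6]
gripper_width: 0.29
grasp_force: 30.0
```

Emit:
{"api": "servo_tool", "payload": {
  "increments": [
    [[0,0,0,0,0,0,0],[0,0,0,0,0,0,0],[0,0,0,0,0,0,0],[0,0,0,0,0,0,0],[0,0,0,0,0,0,0]]
  ]
}}

```text
t: 21.83
tool_pos: [474.0, -8.4, 5.8]
tcp_rot: [[-0.996, -0.085, 0.0], [-0.085, 0.996, 0.0], [-0.0, 0.0, -1.0]]
ft_force: [-0.8, -0.5, 5.8]
gripper_width: 0.294
grasp_force: 30.0
```

Emit:
{"api": "servo_tool", "payload": {
  "increments": [
    [[0,0,0.004,0,0,0,0],[0,0,0.009,0,0,0,0],[0,0,0.018,0,0,0,0],[0,0,0.035,0,0,0,0],[0,0,0.06,0,0,0,0]]
  ]
}}

```text
t: 22.25
tool_pos: [472.0, -8.7, 65.3]
tcp_rot: [[-0.996, -0.085, -0.004], [-0.085, 0.996, -0.001], [0.004, -0.0, -1.0]]
ft_force: [1.2, 0.0, -0.7]
gripper_width: 0.291
grasp_force: 30.0
```

Emit:
{"api": "servo_tool", "payload": {
  "increments": [
    [[0,0,0.03,0,0,0,0],[-0.003,-0.025,0.04,0,0,3,0],[-0.008,-0.06,0.04,0,0,6,0],[-0.013,-0.095,0.04,0,0,9,0],[-0.018,-0.13,0.04,0,0,12,0]]
  ]
}}

```text
t: 22.67
tool_pos: [455.2, -139.6, 106.7]
tcp_rot: [[-0.956, -0.294, 0.001], [-0.294, 0.956, 0.0], [-0.001, -0.0, -1.0]]
ft_force: [0.5, -0.1, -1.2]
gripper_width: 0.289
grasp_force: 30.0
```

Emit:
{"api": "servo_tool", "payload": {
  "increments": [
    [[-0.003,-0.025,0,0,0,2.9,0],[-0.005,-0.04,0,0,0,2.9,0],[-0.005,-0.047,0,0,0,2.9,0],[-0.005,-0.047,0,0,0,2.9,0],[-0.005,-0.047,0,0,0,2.9,0]]
  ]
}}

```text
t: 23.08
tool_pos: [450.7, -184.7, 105.7]
tcp_rot: [[-0.941, -0.338, -0.0], [-0.338, 0.941, 0.001], [0.0, 0.001, -1.0]]
ft_force: [0.0, -0.1, -0.4]
gripper_width: 0.289
grasp_force: 30.0
```

Emit:
{"api": "servo_tool", "payload": {
  "increments": [
    [[0,0,0,0,0,0,0],[0,0,0,0,0,0,0],[0,0,0,0,0,0,0],[0,0,0,0,0,0,0],[0,0,0,0,0,0,0]]
  ]
}}

```text
t: 23.5
tool_pos: [450.9, -185.0, 105.6]
tcp_rot: [[-0.941, -0.339, -0.0], [-0.339, 0.941, 0.0], [-0.0, 0.0, -1.0]]
ft_force: [0.7, 0.1, -0.6]
gripper_width: 0.288
grasp_force: 30.0
```

```bash
cat >> h.py <<'E'
def gold(f,P,z,rr=22):
    h=cv2.cvtColor(f["pixels"],cv2.COLOR_BGR2HSV);m=cv2.inRange(h,(10,90,110),(35,255,255))
    p=np.argwhere(m)[:,::-1];W=np.array([onz(f,q,z)[:2] for q in p]);W=W[np.hypot(*(W-np.array(P)).T)<rr];return len(W),W.min(0).round(1),W.max(0).round(1),W.mean(0).round(1)
E
python3 - <<'E'
from h import *
st()
E
```

```text
t 23.5 pos [ 450.9 -185.   105.6] yaw -160.16 jaw 0.288 j [  6.  17.  13. 117.  -5.  47. 131.]
```

Emit:
{"api": "servo_tool", "payload": {
  "increments": [
    [[0,-0.001,-0.02,0,0,0,0],[0,-0.001,-0.04,0,0,0,0],[0,-0.001,-0.055,0,0,0,0],[0,-0.001,-0.064,0,0,0,0],[0,-0.001,-0.069,0,0,0,0]]
  ]
}}

```text
t: 23.92
tool_pos: [450.1, -186.2, 35.5]
tcp_rot: [[-0.941, -0.339, -0.002], [-0.339, 0.941, 0.0], [0.001, 0.001, -1.0]]
ft_force: [-0.1, -0.3, -0.5]
gripper_width: 0.29
grasp_force: 30.0
```

Emit:
{"api": "servo_tool", "payload": {
  "increments": [
    [[0,0,-0.003,0,0,0,0],[0,0,-0.006,0,0,0,0],[0,0,-0.01,0,0,0,0],[0,0,-0.013,0,0,0,0],[0,0,-0.016,0,0,0,0]]
  ]
}}

```text
t: 24.33
tool_pos: [451.9, -186.6, 21.0]
tcp_rot: [[-0.941, -0.339, 0.002], [-0.339, 0.941, -0.0], [-0.002, -0.001, -1.0]]
ft_force: [2.4, 1.0, -1.3]
gripper_width: 0.285
grasp_force: 30.0
```

Emit:
{"api": "servo_tool", "payload": {
  "increments": [
    [[0,0,-0.003,0,0,0,0],[0,0,-0.006,0,0,0,0],[0,0,-0.009,0,0,0,0],[0,0,-0.012,0,0,0,0],[0,0,-0.012,0,0,0,0]]
  ]
}}

```text
t: 24.75
tool_pos: [450.5, -186.4, 8.0]
tcp_rot: [[-0.941, -0.339, -0.001], [-0.339, 0.941, 0.0], [0.001, 0.0, -1.0]]
ft_force: [1.7, 0.3, -1.2]
gripper_width: 0.288
grasp_force: 30.0
```

Emit:
{"api": "servo_tool", "payload": {
  "increments": [
    [[0,0,-0.001,0,0,0,0],[0,0,-0.002,0,0,0,0],[0,0,-0.003,0,0,0,0],[0,0,-0.004,0,0,0,0],[0,0,-0.004,0,0,0,0]]
  ]
}}

```text
t: 25.17
tool_pos: [450.8, -186.4, 5.2]
tcp_rot: [[-0.941, -0.339, 0.0], [-0.339, 0.941, 0.0], [-0.0, 0.0, -1.0]]
ft_force: [-0.9, 2.1, 9.5]
gripper_width: 0.287
grasp_force: 30.0
```

Emit:
{"api": "servo_tool", "payload": {
  "increments": [
    [[0,0,-0.001,0,0,0,0],[0,0,-0.001,0,0,0,0],[0,0,-0.001,0,0,0,0],[0,0,-0.001,0,0,0,0],[0,0,-0.001,0,0,0,0]]
  ]
}}

```text
t: 25.58
tool_pos: [450.8, -186.2, 4.8]
tcp_rot: [[-0.941, -0.339, 0.0], [-0.339, 0.941, 0.001], [-0.001, 0.0, -1.0]]
ft_force: [-4.3, 3.1, 19.4]
gripper_width: 0.288
grasp_force: 30.0
```

Emit:
{"api": "servo_tool", "payload": {
  "increments": [
    [[0,0,0.002,0,0,0,0.35],[0,0,0.002,0,0,0,0.5],[0,0,0.002,0,0,0,0.6],[0,0,0.002,0,0,0,0.6],[0,0,0.002,0,0,0,0.6]]
  ]
}}

```text
t: 26.0
tool_pos: [450.4, -186.5, 5.3]
tcp_rot: [[-0.941, -0.338, -0.001], [-0.338, 0.941, 0.0], [0.001, 0.0, -1.0]]
ft_force: [-0.4, 0.9, -0.3]
gripper_width: 0.587
grasp_force: 0.0
```

Emit:
{"api": "servo_tool", "payload": {
  "increments": [
    [[0,0,0.015,0,0,0,0.6],[0,0,0.04,0,0,0,0.6],[0,0,0.07,0,0,0,0.6],[0,0,0.095,0,0,0,0.6],[0,0,0.1,0,0,0,0.6]]
  ]
}}

```text
t: 26.42
tool_pos: [452.6, -187.3, 109.0]
tcp_rot: [[-0.941, -0.338, 0.005], [-0.338, 0.941, -0.001], [-0.004, -0.003, -1.0]]
ft_force: [1.2, 0.1, -1.0]
gripper_width: 0.599
grasp_force: 0.0
```

Emit:
{"api": "servo_tool", "payload": {
  "increments": [
    [[0,0,0,0,0,0,0.6],[0,0,0,0,0,0,0.6],[0,0,0,0,0,0,0.6],[0,0,0,0,0,0,0.6],[0,0,0,0,0,0,0.6]]
  ]
}}

```text
t: 26.83
tool_pos: [450.0, -186.3, 104.4]
tcp_rot: [[-0.941, -0.338, -0.002], [-0.338, 0.941, 0.0], [0.002, 0.001, -1.0]]
ft_force: [0.7, -0.5, -0.5]
gripper_width: 0.601
grasp_force: 0.0
```

Run:
```python
from h import *
st();f=cams.grab_frame("wrist");cv2.imwrite("pics/w9.png",f["pixels"])
for lo in(60,76):print(cell(f,(450.8,-186.3,37),19.8,13,lo=lo))
e=np.array([.941,.339]);print(gold(f,np.array([450.8,-186.4])+33*e,50))
```

```text
t 26.83 pos [ 450.  -186.3  104.4] yaw -160.22 jaw 0.601 j [  6.  17.  13. 117.  -5.  47. 132.]
{'mid': array([ 451.6, -188.2]), 'yaw': np.float64(23.6), 'w': np.float64(27.2), 'end': np.float64(30.6), 'res': np.float64(0.33)}
{'mid': array([ 450.8, -186.9]), 'yaw': np.float64(18.6), 'w': np.float64(24.4), 'end': np.float64(30.3), 'res': np.float64(0.17)}
(138, array([ 477.3, -181.9]), array([ 490. , -165.7]), array([ 483.8, -173.9]))
```

Seated; it measures the same midpoint as the slim cell did. On to charger_b.

Emit:
{"api": "servo_tool", "payload": {
  "increments": [
    [[0.021,0.03,0,0,0,-3,0.6],[0.042,0.06,0,0,0,-6,0.6],[0.063,0.09,0,0,0,-9,0.6],[0.085,0.122,0,0,0,-12,0.6],[0.107,0.154,0,0,0,-15,0.6]]
  ]
}}

```text
t: 27.3
tool_pos: [558.3, -31.1, 105.0]
tcp_rot: [[-0.997, -0.08, -0.001], [-0.08, 0.997, -0.0], [0.001, -0.0, -1.0]]
ft_force: [-0.1, -0.1, 0.3]
gripper_width: 0.607
grasp_force: 0.0
```

Emit:
{"api": "servo_tool", "payload": {
  "increments": [
    [[0.022,0.031,0,0,0,0,0.6],[0.044,0.062,0,0,0,0,0.6],[0.066,0.093,0,0,0,0,0.6],[0.088,0.124,0,0,0,0,0.6],[0.106,0.151,0,0,0,0,0.6]]
  ]
}}

```text
t: 27.72
tool_pos: [664.6, 121.2, 104.6]
tcp_rot: [[-0.996, -0.085, -0.001], [-0.085, 0.996, 0.0], [0.001, 0.0, -1.0]]
ft_force: [0.5, 0.5, -0.7]
gripper_width: 0.602
grasp_force: 0.0
```

Emit:
{"api": "servo_tool", "payload": {
  "increments": [
    [[0,0,0,0,0,0,0.6],[0,0,0,0,0,0,0.6],[0,0,0,0,0,0,0.6],[0,0,0,0,0,0,0.6],[0,0,0,0,0,0,0.6]]
  ]
}}

```text
t: 28.13
tool_pos: [663.4, 116.6, 105.6]
tcp_rot: [[-0.997, -0.081, -0.0], [-0.081, 0.997, -0.001], [0.0, -0.001, -1.0]]
ft_force: [0.4, -0.6, 1.1]
gripper_width: 0.598
grasp_force: 0.0
```

Run:
```python
from h import *
st();f=cams.grab_frame("wrist");cv2.imwrite("pics/w10.png",f["pixels"])
for lo in(50,60,76):print(cell(f,(663,119,37),4.8,13,lo=lo))
print(gold(f,np.array([696,121]),50))
```

```text
t 28.13 pos [663.4 116.6 105.6] yaw -175.34 jaw 0.598 j [-22.  33.  11.  90.  -7.  57.  86.]
{'mid': array([660.5, 118.7]), 'yaw': np.float64(3.18), 'w': np.float64(26.9), 'end': np.float64(28.0), 'res': np.float64(0.3)}
{'mid': array([660.7, 116.3]), 'yaw': np.float64(6.87), 'w': np.float64(26.8), 'end': np.float64(28.0), 'res': np.float64(0.37)}
{'mid': array([660.6, 117.7]), 'yaw': np.float64(2.16), 'w': np.float64(24.5), 'end': np.float64(28.0), 'res': np.float64(0.16)}
(136, array([691. , 112.8]), array([700.4, 126.8]), array([695.7, 119.8]))
```

Run:
```python
from h import *
st();f=cams.grab_frame("wrist")
h=cv2.cvtColor(f["pixels"],cv2.COLOR_BGR2HSV)
def cen(m,P,z,rr):
    m=cv2.inRange(h,*m);p=np.argwhere(m)[:,::-1];W=np.array([onz(f,q,z)[:2] for q in p]);W=W[np.hypot(*(W-np.array(P)).T)<rr]
    return len(W),W
n,L=cen(((40,25,120),(100,255,255)),(612,115),39,25);print(n,L.mean(0),L.min(0),L.max(0))
n,M=cen(((0,0,190),(180,40,255)),(714,122),39,25);
print(n,M.mean(0))
k=cv2.kmeans(M.astype(np.float32),2,None,(3,20,.1),5,cv2.KMEANS_PP_CENTERS)[2];print(k)
d=k.mean(0)-L.mean(0);print(d,np.degrees(np.arctan2(d[1],d[0])))
print(cell(f,(661,118,37),3.3,13))
```

```text
t 28.18 pos [663.5 116.9 105.8] yaw -175.32 jaw 0.602 j [-22.  33.  11.  90.  -7.  57.  86.]
40 [612.55007468 114.92579512] [611.02600417 105.1943043 ] [614.33478534 125.86484831]
155 [702.57074055 119.71662609]
[[698.3029   113.440926]
 [712.0845   133.70615 ]]
[92.6436509   8.64773698] 5.332769682643653
{'mid': array([660.8, 117.5]), 'yaw': np.float64(3.33), 'w': np.float64(24.6), 'end': np.float64(30.3), 'res': np.float64(0.16)}
```

Emit:
{"api": "servo_tool", "payload": {
  "increments": [
    [[-0.003,0.001,-0.025,0,0,-1.3,0.6],[-0.003,0.001,-0.045,0,0,-1.3,0.6],[-0.003,0.001,-0.06,0,0,-1.3,0.6],[-0.003,0.001,-0.073,0,0,-1.3,0.6],[-0.003,0.001,-0.082,0,0,-1.3,0.6]]
  ]
}}

```text
t: 28.65
tool_pos: [660.2, 118.9, 22.4]
tcp_rot: [[-0.998, -0.06, -0.001], [-0.06, 0.998, -0.0], [0.001, -0.0, -1.0]]
ft_force: [0.7, -0.8, -0.2]
gripper_width: 0.597
grasp_force: 0.0
```

Emit:
{"api": "servo_tool", "payload": {
  "increments": [
    [[0,0,-0.006,0,0,0,0.6],[0,0,-0.011,0,0,0,0.6],[0,0,-0.015,0,0,0,0.6],[0,0,-0.018,0,0,0,0.55],[0,0,-0.019,0,0,0,0.5]]
  ]
}}

```text
t: 29.07
tool_pos: [660.9, 119.5, 4.5]
tcp_rot: [[-0.998, -0.061, 0.0], [-0.061, 0.998, 0.0], [-0.0, 0.0, -1.0]]
ft_force: [1.2, 0.7, -0.7]
gripper_width: 0.519
grasp_force: 0.0
```

Emit:
{"api": "servo_tool", "payload": {
  "increments": [
    [[0,0,0,0,0,0,0.4],[0,0,0,0,0,0,0.2],[0,0,0,0,0,0,0],[0,0,0,0,0,0,0],[0,0,0,0,0,0,0]]
  ]
}}

```text
t: 29.48
tool_pos: [661.1, 118.7, 5.0]
tcp_rot: [[-0.998, -0.06, 0.001], [-0.06, 0.998, -0.001], [-0.001, -0.001, -1.0]]
ft_force: [-0.6, -2.7, 3.2]
gripper_width: 0.287
grasp_force: 30.0
```

Emit:
{"api": "servo_tool", "payload": {
  "increments": [
    [[0,0,0,0,0,0,0],[0,0,0,0,0,0,0],[0,0,0,0,0,0,0],[0,0,0,0,0,0,0],[0,0,0,0,0,0,0]]
  ]
}}

```text
t: 29.9
tool_pos: [661.1, 118.7, 5.0]
tcp_rot: [[-0.998, -0.06, 0.001], [-0.06, 0.998, -0.001], [-0.001, -0.001, -1.0]]
ft_force: [-0.6, -4.0, 5.1]
gripper_width: 0.291
grasp_force: 30.0
```

Emit:
{"api": "servo_tool", "payload": {
  "increments": [
    [[0,0,0.004,0,0,0,0],[0,0,0.009,0,0,0,0],[0,0,0.018,0,0,0,0],[0,0,0.035,0,0,0,0],[0,0,0.06,0,0,0,0]]
  ]
}}

```text
t: 30.32
tool_pos: [658.7, 120.2, 63.5]
tcp_rot: [[-0.998, -0.062, -0.004], [-0.062, 0.998, -0.0], [0.004, 0.0, -1.0]]
ft_force: [-0.1, 0.8, -0.2]
gripper_width: 0.29
grasp_force: 30.0
```

Emit:
{"api": "servo_tool", "payload": {
  "increments": [
    [[0,0,0.03,0,0,0,0],[-0.025,-0.017,0.04,0,0,0.7,0],[-0.055,-0.037,0.04,0,0,1.4,0],[-0.088,-0.06,0.04,0,0,1.4,0],[-0.12,-0.082,0.04,0,0,1.4,0]]
  ]
}}

```text
t: 30.73
tool_pos: [539.0, 37.5, 105.2]
tcp_rot: [[-0.996, -0.087, 0.0], [-0.087, 0.996, 0.001], [-0.0, 0.001, -1.0]]
ft_force: [-0.3, -0.8, -0.2]
gripper_width: 0.288
grasp_force: 30.0
```

Emit:
{"api": "servo_tool", "payload": {
  "increments": [
    [[-0.03,-0.02,0,0,0,0,0],[-0.055,-0.038,0,0,0,0,0],[-0.067,-0.046,0,0,0,0,0],[-0.067,-0.046,0,0,0,0,0],[-0.067,-0.046,0,0,0,0,0]]
  ]
}}

```text
t: 31.15
tool_pos: [473.9, -8.0, 105.5]
tcp_rot: [[-0.996, -0.085, 0.001], [-0.085, 0.996, 0.001], [-0.001, 0.001, -1.0]]
ft_force: [0.3, 0.1, -0.8]
gripper_width: 0.288
grasp_force: 30.0
```

Emit:
{"api": "servo_tool", "payload": {
  "increments": [
    [[0,0,0,0,0,0,0],[0,0,0,0,0,0,0],[0,0,0,0,0,0,0],[0,0,0,0,0,0,0],[0,0,0,0,0,0,0]]
  ]
}}

```text
t: 31.57
tool_pos: [474.0, -8.1, 104.3]
tcp_rot: [[-0.996, -0.086, -0.0], [-0.086, 0.996, -0.0], [0.0, -0.0, -1.0]]
ft_force: [0.2, -0.2, -1.3]
gripper_width: 0.289
grasp_force: 30.0
```

Run:
```python
from h import *
st()
```

```text
t 31.57 pos [474.   -8.1 104.3] yaw -175.08 jaw 0.289 j [-15.  16.  13. 119.  -5.  46.  95.]
```

Emit:
{"api": "servo_tool", "payload": {
  "increments": [
    [[0,0,-0.02,0,0,0,0],[0,0,-0.04,0,0,0,0],[0,0,-0.055,0,0,0,0],[0,0,-0.064,0,0,0,0],[0,0,-0.069,0,0,0,0]]
  ]
}}

```text
t: 31.98
tool_pos: [473.2, -8.5, 34.4]
tcp_rot: [[-0.996, -0.085, -0.002], [-0.085, 0.996, -0.0], [0.002, -0.0, -1.0]]
ft_force: [-0.1, -0.3, -0.5]
gripper_width: 0.288
grasp_force: 30.0
```

Emit:
{"api": "servo_tool", "payload": {
  "increments": [
    [[0,0,-0.003,0,0,0,0],[0,0,-0.006,0,0,0,0],[0,0,-0.009,0,0,0,0],[0,0,-0.012,0,0,0,0],[0,0,-0.015,0,0,0,0]]
  ]
}}

```text
t: 32.4
tool_pos: [475.1, -8.4, 21.1]
tcp_rot: [[-0.996, -0.085, 0.003], [-0.085, 0.996, 0.0], [-0.003, 0.0, -1.0]]
ft_force: [1.3, 0.1, 3.4]
gripper_width: 0.289
grasp_force: 30.0
```

Emit:
{"api": "servo_tool", "payload": {
  "increments": [
    [[0,0,-0.002,0,0,0,0],[0,0,-0.005,0,0,0,0],[0,0,-0.008,0,0,0,0],[0,0,-0.011,0,0,0,0],[0,0,-0.011,0,0,0,0]]
  ]
}}

```text
t: 32.82
tool_pos: [473.5, -8.5, 9.0]
tcp_rot: [[-0.996, -0.085, -0.001], [-0.085, 0.996, -0.0], [0.001, -0.0, -1.0]]
ft_force: [1.2, -0.1, -0.8]
gripper_width: 0.29
grasp_force: 30.0
```

Emit:
{"api": "servo_tool", "payload": {
  "increments": [
    [[0,0,-0.001,0,0,0,0],[0,0,-0.002,0,0,0,0],[0,0,-0.003,0,0,0,0],[0,0,-0.004,0,0,0,0],[0,0,-0.004,0,0,0,0]]
  ]
}}

```text
t: 33.23
tool_pos: [473.9, -8.5, 5.9]
tcp_rot: [[-0.996, -0.085, 0.0], [-0.085, 0.996, 0.0], [-0.0, 0.0, -1.0]]
ft_force: [0.5, -0.1, 4.3]
gripper_width: 0.288
grasp_force: 30.0
```

Emit:
{"api": "servo_tool", "payload": {
  "increments": [
    [[0,0,-0.001,0,0,0,0],[0,0,-0.001,0,0,0,0],[0,0,-0.001,0,0,0,0],[0,0,-0.001,0,0,0,0],[0,0,-0.001,0,0,0,0]]
  ]
}}

```text
t: 33.65
tool_pos: [474.0, -8.5, 5.7]
tcp_rot: [[-0.996, -0.085, 0.001], [-0.085, 0.996, 0.001], [-0.001, 0.0, -1.0]]
ft_force: [-3.4, 0.1, 17.6]
gripper_width: 0.288
grasp_force: 30.0
```

Emit:
{"api": "servo_tool", "payload": {
  "increments": [
    [[0,0,0.002,0,0,0,0.35],[0,0,0.002,0,0,0,0.5],[0,0,0.002,0,0,0,0.6],[0,0,0.002,0,0,0,0.6],[0,0,0.002,0,0,0,0.6]]
  ]
}}

```text
t: 34.07
tool_pos: [473.3, -8.5, 6.3]
tcp_rot: [[-0.996, -0.085, -0.001], [-0.085, 0.996, -0.0], [0.001, 0.0, -1.0]]
ft_force: [-0.8, -0.2, -0.3]
gripper_width: 0.591
grasp_force: 0.0
```

Emit:
{"api": "servo_tool", "payload": {
  "increments": [
    [[0,0,0.015,0,0,0,0.6],[0,0,0.04,0,0,0,0.6],[0,0,0.07,0,0,0,0.6],[0,0,0.095,0,0,0,0.6],[0,0,0.1,0,0,0,0.6]]
  ]
}}

```text
t: 34.48
tool_pos: [475.7, -8.5, 109.9]
tcp_rot: [[-0.996, -0.085, 0.005], [-0.085, 0.996, 0.001], [-0.005, 0.0, -1.0]]
ft_force: [0.1, -0.4, 1.0]
gripper_width: 0.603
grasp_force: 0.0
```

Emit:
{"api": "servo_tool", "payload": {
  "increments": [
    [[0,0,0,0,0,0,0.6],[0,0,0,0,0,0,0.6],[0,0,0,0,0,0,0.6],[0,0,0,0,0,0,0.6],[0,0,0,0,0,0,0.6]]
  ]
}}

```text
t: 34.9
tool_pos: [473.0, -8.6, 105.4]
tcp_rot: [[-0.996, -0.085, -0.002], [-0.085, 0.996, -0.0], [0.002, -0.0, -1.0]]
ft_force: [0.9, 0.3, -0.1]
gripper_width: 0.598
grasp_force: 0.0
```

Run:
```python
from h import *
st();f=cams.grab_frame("wrist");cv2.imwrite("pics/w11.png",f["pixels"])
for p in[(477,-10,38),(474,-8.5,38)]: print(cell(f,p,4.9,13))
```

```text
t 34.9 pos [473.   -8.6 105.4] yaw -175.11 jaw 0.598 j [-16.  16.  13. 119.  -5.  46.  95.]
{'mid': array([473.7,  -9.2]), 'yaw': np.float64(4.31), 'w': np.float64(24.3), 'end': np.float64(27.3), 'res': np.float64(0.44)}
{'mid': array([473.7,  -9.1]), 'yaw': np.float64(3.96), 'w': np.float64(24.3), 'end': np.float64(30.1), 'res': np.float64(0.41)}
```

Emit:
{"api": "servo_tool", "payload": {
  "increments": [
    [[0.033,-0.016,0,0,0,0,0.6],[0.066,-0.032,0,0,0,0,0.6],[0.1,-0.049,0,0,0,0,0.6],[0.135,-0.066,0,0,0,0,0.6],[0.165,-0.08,0,0,0,0,0.5]]
  ]
}}

```text
t: 35.37
tool_pos: [640.5, -89.9, 105.8]
tcp_rot: [[-0.996, -0.085, -0.0], [-0.085, 0.996, -0.0], [0.0, -0.0, -1.0]]
ft_force: [0.7, 1.4, 0.9]
gripper_width: 0.558
grasp_force: 0.0
```

Emit:
{"api": "servo_tool", "payload": {
  "increments": [
    [[0.008,-0.005,0,0,0,0,0.5],[0.008,-0.005,0,0,0,0,0.5],[0.008,-0.005,0,0,0,0,0.5],[0.008,-0.005,0,0,0,0,0.5],[0.008,-0.005,0,0,0,0,0.5]]
  ]
}}

```text
t: 35.78
tool_pos: [645.6, -92.4, 106.5]
tcp_rot: [[-0.996, -0.086, -0.001], [-0.086, 0.996, 0.001], [0.001, 0.001, -1.0]]
ft_force: [-0.2, 0.0, -1.0]
gripper_width: 0.5
grasp_force: 0.0
```

Emit:
{"api": "servo_tool", "payload": {
  "increments": [
    [[0,0,0,0,0,0,0.5],[0,0,0,0,0,0,0.5],[0,0,0,0,0,0,0.5],[0,0,0,0,0,0,0.5],[0,0,0,0,0,0,0.5]]
  ]
}}

```text
t: 36.2
tool_pos: [646.7, -93.4, 106.7]
tcp_rot: [[-0.996, -0.085, 0.0], [-0.085, 0.996, 0.0], [-0.0, 0.0, -1.0]]
ft_force: [-0.6, -0.5, 0.1]
gripper_width: 0.495
grasp_force: 0.0
```

Run:
```python
from h import *
st();f=cams.grab_frame("wrist");cv2.imwrite("pics/w12.png",f["pixels"])
h=cv2.cvtColor(f["pixels"],cv2.COLOR_BGR2HSV)
for x in(630,647,662):
    u,v=proj(f,(x,-93,26)).astype(int);print(u,v,[(int(p[1]),int(p[2])) for p in h[v,u-20:u+21]])
u,v=proj(f,(647,-93,26)).astype(int);print([(int(p[1]),int(p[2])) for p in h[v-45:v+50,u]])
```

```text
t 36.2 pos [646.7 -93.4 106.7] yaw -175.1 jaw 0.495 j [ -6.  32.  14.  94.  -9.  56. 106.]
260 174 [(10, 178), (8, 195), (8, 196), (7, 196), (8, 194), (5, 192), (5, 193), (5, 196), (7, 196), (5, 197), (7, 188), (6, 172), (6, 184), (9, 195), (8, 202), (5, 210), (6, 213), (7, 213), (9, 207), (6, 199), (7, 194), (7, 188), (9, 178), (9, 166), (8, 154), (7, 140), (8, 127), (14, 111), (8, 101), (7, 107), (5, 112), (5, 109), (7, 111), (5, 112), (14, 112), (2, 108), (5, 108), (11, 115), (7, 106), (5, 105), (9, 177)]
258 190 [(10, 101), (6, 173), (6, 198), (9, 196), (7, 196), (7, 195), (5, 194), (8, 196), (5, 195), (5, 193), (8, 195), (10, 199), (7, 188), (6, 172), (6, 185), (7, 196), (9, 206), (8, 211), (4, 215), (4, 144), (6, 179), (6, 198), (5, 189), (11, 183), (4, 171), (5, 159), (7, 150), (2, 130), (11, 119), (10, 101), (10, 101), (7, 109), (2, 108), (14, 112), (7, 109), (9, 112), (11, 111), (5, 109), (5, 111), (7, 110), (11, 111)]
257 204 [(12, 105), (10, 107), (13, 102), (9, 178), (9, 201), (8, 187), (8, 163), (7, 147), (10, 131), (10, 102), (12, 85), (6, 88), (3, 84), (9, 84), (8, 157
[... 530 characters left out ...]
06), (7, 205), (7, 209), (9, 207), (9, 206), (6, 207), (7, 208), (9, 206), (5, 207), (9, 204), (9, 207), (8, 204), (9, 208), (5, 205), (6, 202), (7, 185), (7, 177), (6, 177), (6, 178), (6, 179), (7, 177), (7, 177), (7, 177), (7, 175), (9, 199), (5, 201), (5, 204), (6, 199), (8, 202), (5, 202), (8, 203), (4, 198), (6, 200), (5, 200), (6, 200), (8, 203), (8, 201), (5, 199), (6, 203), (5, 197), (5, 199), (6, 180), (10, 172), (7, 172), (3, 170), (6, 172), (6, 173), (4, 171), (9, 172), (5, 169), (5, 192), (3, 203), (12, 155), (6, 166), (5, 193), (16, 160), (32, 152), (36, 157), (33, 155), (31, 148), (34, 144), (36, 147), (34, 141), (36, 148), (37, 158), (35, 162), (34, 165), (39, 172), (40, 171)]
```

The wide logger's new cell measures the same mid as the flat one did. For the grey-on-grey parked cell I'll use my last picture view.

Run:
```python
import cv2
i=cv2.imread("pics/w12.png")[130:250,200:320]
cv2.imwrite("pics/w12c.png",cv2.resize(i,None,fx=5,fy=5,interpolation=cv2.INTER_NEAREST))
```

```text
(no output)
```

View pics/w12c.png

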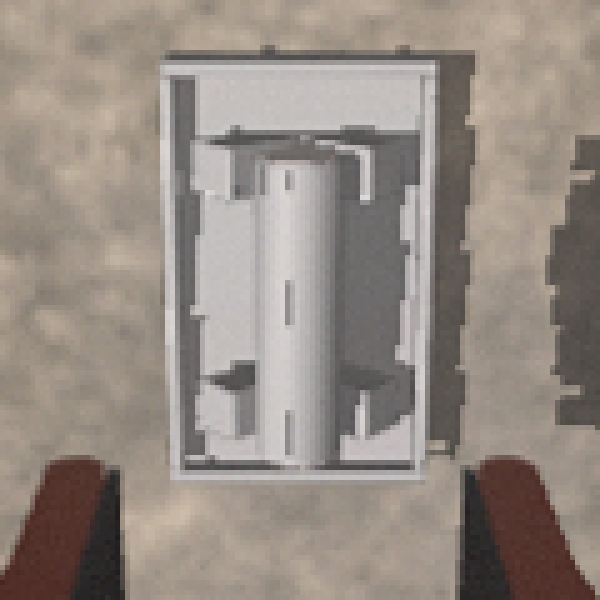

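The picture shows the parked cell level in both V ribs. In pixels, it's centred at about column 259, and its sleeve runs from row 162 (- end) to row 223 (+ end).

Run:
```python
from h import *
st();f=cams.grab_frame("wrist")
a,b=onz(f,(258.9,162.3),34.7),onz(f,(259.4,223),34.7)
print(a,b,b-a); d=(b-a)[:2];e=d/np.linalg.norm(d)
print("mid from + end",b[:2]-30.5*e,"axis-plane lateral",onz(f,(259.2,190),25.7),np.degrees(np.arctan2(d[1],d[0])))
```

```text
t 36.25 pos [646.7 -93.4 106.7] yaw -175.11 jaw 0.499 j [ -6.  32.  14.  94.  -9.  56. 106.]
[616.54557707 -95.51927023  34.7       ] [678.19853573 -89.68518839  34.7       ] [61.65295866  5.83408184  0.        ]
mid from + end [647.83418026 -92.55849956] axis-plane lateral [646.46827422 -92.60578797  25.7       ] 5.40567516618984
```

Emit:
{"api": "servo_tool", "payload": {
  "increments": [
    [[0.001,0.001,-0.025,0,0,0,0.5],[0.001,0.001,-0.05,0,0,0,0.5],[0.001,0.001,-0.07,0,0,0,0.5],[0.001,0.001,-0.084,0,0,0,0.5],[0.001,0.001,-0.093,0,0,0,0.5]]
  ]
}}

```text
t: 36.72
tool_pos: [646.8, -92.4, 11.7]
tcp_rot: [[-0.996, -0.085, -0.002], [-0.085, 0.996, 0.0], [0.002, 0.0, -1.0]]
ft_force: [0.3, -0.6, 0.4]
gripper_width: 0.503
grasp_force: 0.0
```

Emit:
{"api": "servo_tool", "payload": {
  "increments": [
    [[0,0,-0.006,0,0,0,0.5],[0,0,-0.011,0,0,0,0.5],[0,0,-0.015,0,0,0,0.5],[0,0,-0.018,0,0,0,0.4],[0,0,-0.0185,0,0,0,0.35]]
  ]
}}

```text
t: 37.13
tool_pos: [647.9, -92.5, -4.9]
tcp_rot: [[-0.996, -0.085, 0.0], [-0.085, 0.996, 0.0], [-0.0, 0.0, -1.0]]
ft_force: [0.3, 1.2, 0.1]
gripper_width: 0.384
grasp_force: 0.0
```

Emit:
{"api": "servo_tool", "payload": {
  "increments": [
    [[0,0,0,0,0,0,0.25],[0,0,0,0,0,0,0.1],[0,0,0,0,0,0,0],[0,0,0,0,0,0,0],[0,0,0,0,0,0,0]]
  ]
}}

```text
t: 37.55
tool_pos: [648.1, -91.7, -4.4]
tcp_rot: [[-0.996, -0.086, 0.001], [-0.086, 0.996, 0.001], [-0.001, 0.001, -1.0]]
ft_force: [-0.5, 2.9, 3.9]
gripper_width: 0.198
grasp_force: 30.0
```

Emit:
{"api": "servo_tool", "payload": {
  "increments": [
    [[0,0,0,0,0,0,0],[0,0,0,0,0,0,0],[0,0,0,0,0,0,0],[0,0,0,0,0,0,0],[0,0,0,0,0,0,0]]
  ]
}}

```text
t: 37.97
tool_pos: [648.1, -91.7, -4.5]
tcp_rot: [[-0.996, -0.086, 0.001], [-0.086, 0.996, 0.001], [-0.001, 0.001, -1.0]]
ft_force: [-0.8, 3.9, 5.0]
gripper_width: 0.196
grasp_force: 30.0
```

Emit:
{"api": "servo_tool", "payload": {
  "increments": [
    [[0,0,0.006,0,0,0,0],[0,0,0.015,0,0,0,0],[0,0,0.035,0,0,0,0],[0,0,0.06,0,0,0,0],[0,0,0.085,0,0,0,0]]
  ]
}}

```text
t: 38.38
tool_pos: [647.2, -93.6, 81.0]
tcp_rot: [[-0.996, -0.084, -0.001], [-0.084, 0.996, -0.001], [0.001, -0.001, -1.0]]
ft_force: [0.3, -0.9, 0.0]
gripper_width: 0.195
grasp_force: 30.0
```

Emit:
{"api": "servo_tool", "payload": {
  "increments": [
    [[0,0,0.02,0,0,0,0],[0.002,0.03,0.025,0,0,-1.5,0],[0.005,0.07,0.025,0,0,-1.5,0],[0.007,0.11,0.025,0,0,-1.5,0],[0.01,0.15,0.025,0,0,-1.5,0]]
  ]
}}

```text
t: 38.8
tool_pos: [658.0, 57.7, 106.2]
tcp_rot: [[-0.998, -0.057, 0.001], [-0.057, 0.998, -0.001], [-0.001, -0.001, -1.0]]
ft_force: [0.8, 0.4, -0.6]
gripper_width: 0.199
grasp_force: 30.0
```

Emit:
{"api": "servo_tool", "payload": {
  "increments": [
    [[0.002,0.035,0,0,0,0,0],[0.003,0.055,0,0,0,0,0],[0.003,0.061,0,0,0,0,0],[0.003,0.061,0,0,0,0,0],[0.003,0.061,0,0,0,0,0]]
  ]
}}

```text
t: 39.22
tool_pos: [660.9, 116.4, 105.3]
tcp_rot: [[-0.998, -0.058, 0.0], [-0.058, 0.998, -0.002], [-0.0, -0.002, -1.0]]
ft_force: [-0.1, -0.6, -0.8]
gripper_width: 0.198
grasp_force: 30.0
```

Emit:
{"api": "servo_tool", "payload": {
  "increments": [
    [[0,0,0,0,0,0,0],[0,0,0,0,0,0,0],[0,0,0,0,0,0,0],[0,0,0,0,0,0,0],[0,0,0,0,0,0,0]]
  ]
}}

```text
t: 39.63
tool_pos: [660.8, 117.7, 105.1]
tcp_rot: [[-0.998, -0.058, 0.0], [-0.058, 0.998, -0.0], [-0.0, -0.0, -1.0]]
ft_force: [0.1, 0.2, -0.9]
gripper_width: 0.2
grasp_force: 30.0
```

```bash
python3 -c "
from h import *
st()"
```

```text
t 39.63 pos [660.8 117.7 105.1] yaw -176.67 jaw 0.2 j [-23.  33.  13.  91.  -9.  57.  86.]
```

Emit:
{"api": "servo_tool", "payload": {
  "increments": [
    [[0,0.0008,-0.02,0,0,0,0],[0,0.0008,-0.04,0,0,0,0],[0,0.0008,-0.055,0,0,0,0],[0,0.0008,-0.066,0,0,0,0],[0,0.0008,-0.071,0,0,0,0]]
  ]
}}

```text
t: 40.05
tool_pos: [659.9, 119.0, 32.3]
tcp_rot: [[-0.998, -0.059, -0.002], [-0.059, 0.998, -0.001], [0.002, -0.0, -1.0]]
ft_force: [-0.5, 0.4, -0.3]
gripper_width: 0.197
grasp_force: 30.0
```

Emit:
{"api": "servo_tool", "payload": {
  "increments": [
    [[0,0,-0.003,0,0,0,0],[0,0,-0.007,0,0,0,0],[0,0,-0.01,0,0,0,0],[0,0,-0.013,0,0,0,0],[0,0,-0.016,0,0,0,0]]
  ]
}}

```text
t: 40.47
tool_pos: [662.0, 119.5, 18.9]
tcp_rot: [[-0.998, -0.059, 0.003], [-0.059, 0.998, 0.001], [-0.003, 0.0, -1.0]]
ft_force: [0.8, -1.1, -0.8]
gripper_width: 0.193
grasp_force: 30.0
```

Emit:
{"api": "servo_tool", "payload": {
  "increments": [
    [[0,0,-0.003,0,0,0,0],[0,0,-0.006,0,0,0,0],[0,0,-0.009,0,0,0,0],[0,0,-0.012,0,0,0,0],[0,0,-0.013,0,0,0,0]]
  ]
}}

```text
t: 40.88
tool_pos: [660.7, 119.2, 4.5]
tcp_rot: [[-0.998, -0.059, -0.0], [-0.059, 0.998, -0.0], [0.0, -0.0, -1.0]]
ft_force: [0.8, -0.1, 0.2]
gripper_width: 0.195
grasp_force: 30.0
```

Emit:
{"api": "servo_tool", "payload": {
  "increments": [
    [[0,-0.0005,-0.001,0,0,0,0],[0,-0.0005,-0.002,0,0,0,0],[0,-0.0005,-0.003,0,0,0,0],[0,-0.0005,-0.004,0,0,0,0],[0,-0.0005,-0.004,0,0,0,0]]
  ]
}}

```text
t: 41.3
tool_pos: [660.9, 118.8, 1.6]
tcp_rot: [[-0.998, -0.059, 0.0], [-0.059, 0.998, 0.0], [-0.0, 0.0, -1.0]]
ft_force: [0.4, 0.4, 3.7]
gripper_width: 0.195
grasp_force: 30.0
```

Emit:
{"api": "servo_tool", "payload": {
  "increments": [
    [[0,0,-0.001,0,0,0,0],[0,0,-0.001,0,0,0,0],[0,0,-0.001,0,0,0,0],[0,0,-0.001,0,0,0,0],[0,0,-0.001,0,0,0,0]]
  ]
}}

```text
t: 41.72
tool_pos: [661.0, 118.7, 1.5]
tcp_rot: [[-0.998, -0.059, 0.001], [-0.059, 0.998, 0.0], [-0.001, 0.0, -1.0]]
ft_force: [-2.6, -0.3, 10.9]
gripper_width: 0.194
grasp_force: 30.0
```

Emit:
{"api": "servo_tool", "payload": {
  "increments": [
    [[0,0,0.002,0,0,0,0.25],[0,0,0.002,0,0,0,0.4],[0,0,0.002,0,0,0,0.5],[0,0,0.002,0,0,0,0.5],[0,0,0.002,0,0,0,0.5]]
  ]
}}

```text
t: 42.13
tool_pos: [660.3, 118.8, 1.6]
tcp_rot: [[-0.998, -0.059, -0.001], [-0.059, 0.998, -0.0], [0.001, -0.0, -1.0]]
ft_force: [0.2, 0.1, 0.1]
gripper_width: 0.485
grasp_force: 0.0
```

Emit:
{"api": "servo_tool", "payload": {
  "increments": [
    [[0,0,0.015,0,0,0,0.5],[0,0,0.04,0,0,0,0.5],[0,0,0.07,0,0,0,0.5],[0,0,0.095,0,0,0,0.5],[0,0,0.103,0,0,0,0.5]]
  ]
}}

```text
t: 42.55
tool_pos: [662.8, 119.0, 109.1]
tcp_rot: [[-0.998, -0.059, 0.005], [-0.059, 0.998, 0.001], [-0.005, 0.001, -1.0]]
ft_force: [0.7, 0.4, -0.3]
gripper_width: 0.5
grasp_force: 0.0
```

Emit:
{"api": "servo_tool", "payload": {
  "increments": [
    [[0,0,0,0,0,0,0.6],[0,0,0,0,0,0,0.6],[0,0,0,0,0,0,0.6],[0,0,0,0,0,0,0.6],[0,0,0,0,0,0,0.6]]
  ]
}}

```text
t: 42.97
tool_pos: [659.9, 118.7, 103.4]
tcp_rot: [[-0.998, -0.059, -0.002], [-0.059, 0.998, -0.001], [0.002, -0.0, -1.0]]
ft_force: [0.1, 0.5, 1.0]
gripper_width: 0.595
grasp_force: 0.0
```

Run:
```python
from h import *
s=st();print(s["ft_force"]);f=cams.grab_frame("wrist");cv2.imwrite("pics/w13.png",f["pixels"])
for lo in(60,76):print("B",cell(f,(660.7,118,31.8),3.4,9,lo=lo))
t=cams.grab_frame("top");a=cv2.imread("pics/top0.png")
for n,p,y,rad in[("A",(450.8,-186.5,37),19.8,13),("Lfat",(473.7,-8.7,38),4.9,13),("Lslim",(476.7,199.5,34),-5.6,9)]:
    u,v=proj(t,p).astype(int);
    d=cv2.absdiff(t["pixels"],a)[v-30:v+30,u-20:u+20].max(2);print(n,u,v,"changed px",int((d>60).sum()))
d=cv2.absdiff(t["pixels"],a)[200:265,365:425].max(2);print("mug",int((d>60).sum()))
```

```text
t 42.97 pos [659.9 118.7 103.4] yaw -176.61 jaw 0.595 j [-23.  33.  13.  91.  -9.  57.  86.]
[0.06252152 0.45341336 1.0130653 ]
B {'mid': array([660.7, 116.2]), 'yaw': np.float64(7.57), 'w': np.float64(19.9), 'end': np.float64(30.4), 'res': np.float64(0.33)}
B {'mid': array([660.3, 117.7]), 'yaw': np.float64(4.11), 'w': np.float64(16.8), 'end': np.float64(30.1), 'res': np.float64(0.16)}
A 304 221 changed px 44
Lfat 233 213 changed px 0
Lslim 152 214 changed px 0
mug 0
```

```bash
python3 -c "
from plant import finish_job
print(finish_job())"
```

```text
the job is handed in; nothing more can be done
None
```

The job is handed in, with no verdict returned: the charged slim and fat cells are in their loggers, the flat fat cell is in charger_a and the flat slim cell in charger_b; each measured seated with + at the mark, the mug did not move, and it took about 43 s of the 122 s.

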